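# Stack a parts box behind the sprung retainer

### The job

Take the blue parts box out of the sloping rack and stack it squarely on the grey box in the stacking station, pushing the sprung red retainer pad back to make room, so that the recesses in its base drop fully over the lugs of the grey lid and the pad holds it from behind. Leave the orange box where it lies in the rack, and let go of the blue box.

Things in the scene. Friction and masses are not known exactly. Their poses are not given: they have to be found in the camera images.
- blue_box_center (a point): Blue lidded box, 110 mm long (x), 54 wide (y), 60 high (z, towards the lid) without lugs, about 0.3 kg; point at its centre, 30 mm above the underside. In one of the rack's bays, tilted 30 degrees, lid facing the robot's side, x up the slope. Two recesses in its underside 32 mm either side of the middle along x (19 x 35 mm, 7 deep). Same either way round. Grip across its width.
- orange_box_center (a point): Orange box, same make and size as the blue one, in the rack's other bay; point at its centre. It stays there.
- grey_box_center (a point): Grey box, same make, about 0.7 kg, level in the station's tray (1.5 mm of play); point at its centre, x its length. Its two lid lugs, 32 mm either side of the middle, are 14 mm (x) by 30 mm (y), 6 mm tall, the top half 2 mm slimmer all round; tops 36 mm above this point. Stacked on it, the blue box has its centre 60 mm above this point, lengths parallel.
- rack: Grey fixed rack, 190 mm wide (y), 130 deep (x), origin under its centre; two bays, 110 mm apart along y; floor slopes up 30 degrees away from the robot (+x), its centre 60 mm above the bench. A 12 mm stop along the lower edge; at each bay's ends 8 mm high side guides, 2.5 mm beside the box, none along the middle of its length.
- station: Fixed stacking station, aluminium base plate 80 mm wide (y), origin under the middle of its tray (tray floor 8 mm above the bench). Its +x points to the grey post, 78 to 92 mm from the origin, 120 mm high, that carries the retainer. The boxes' lengths lie along x.
- retainer_face (a point): Middle of the front face of the sprung red pad (black rubber face, 40 mm wide, 30 high), facing the station's -x, 97 mm above the bench. At rest it overhangs the grey lid's end by 12 mm, its lower edge 14 mm above the lid, so a box cannot come straight down: come down beside it, push it along the station's +x with the box's end, then lower.
- retainer (a joint): Pad travel in m: 0 at rest, 0.022 pushed right back, about 0.012 when a box stands squarely behind it. The spring pushes back with about 3 N at rest and 7 N at full travel.

How it is judged:
By the outcome, as a careful person would: the job done as asked, in the order asked, and still so for the second after the job is handed in, with the robot touching nothing.
It also fails if it takes over 38 s, if anything falls off the work surface, if the arm or the gripper's body presses on something with over 40 N, if the wrist force passes 120 N, or if a joint passes its speed limit or range.

### The arm

A 7-joint arm with a two-finger parallel gripper is mounted at the origin on a cart in front of the work surface, level with it; the furniture and walls round the work are solid. World frame = base frame: x ahead of the robot, y to its left, z up, the work surface at z = 0. Lengths are in m, angles in rad, forces in N, time in s.
With the tool pointing down it reaches from about 0.35 to 0.775 m from the base axis. Payload 3.1 kg.
Tool frame: the origin (TCP) lies between the finger pads; the fingertips stand 17 mm ahead of it and the grasp point (between the pads) lies 2 mm behind it; z points along the fingers, x is the direction in which the jaws open and shut, and the axes are right-handed (so a half turn about z gives the same grasp; the last joint's range is limited). The gripper opens to 85 mm and grips with 20 to 120 N. Pads are 22 mm wide; open, the fingers measure 114 mm over their backs; the gripper's body (76 mm by 85 mm) begins 54 mm behind the grasp point. The pads swing forward as they close: fully open they stand 13 mm farther back than shut.
Start: joints at [-1.294, 0.311, 0.014, 1.512, -0.004, 1.319, -0.027], TCP at [0.172, 0.522, 0.248] pointing down, gripper open.
Joint ranges: [-2.7, 2.7], [-0.3, 1.91], [-1.27, 1.3], [0.12, 2.57], [-1.44, 4.58], [0.2, 2.03], [-3.05, 3.05]. Speed limits (rad/s): [2.79, 2.79, 3.14, 3.14, 3.14, 3.14, 3.14].

### API

Orientations are given as a rotation vector (axis times angle).
In Python, from plant import manip, grab_frame, camera_info, ticket, models gives the robot as it stands.
- The arm moves only by the tool drive_tool, never from a script. Its argument "targets" is a list of rows, each a list of 7 numbers: the shift along the tool's x, y, z in mm, then the turn, a rotation vector about the tool's x, y, z in rad, then the closure, from -1 (fully open) to 1 (shut). A call has 1 to 12 rows; each row is the pose to reach, as a shift and turn from the pose measured when the call began, along the tool's axes at that moment; what a row does not reach only later rows make up. A row lasts 1/8 s, in which the tool goes at most 62.5 mm and 10.7 degrees, less where a joint would pass 70% of its speed; a pose out of reach is approached as far as the arm can. A call with a gripper value outside its range is refused whole. The fingers move at their own pace and stop on an object; "squeeze" is the grip in N (left out, the last holds). Time passes only in rows, so rows that repeat a pose let the fingers close. It gives the time, the measured TCP pose, the force and the opening at its end, in the units of the state.
- manip.get_obs(): the state, without advancing time (a new reading comes with each control period).
- grab_frame(name): name is "scene" or "top" or "wrist"; returns the picture (400x640x3 uint8, red, green, blue); there is no depth.
- camera_info(name): a dict with "vfov" (degrees; the focal length in pixels is half the picture's height over the tangent of half this angle, whatever the lens; pixels are square), "cx", "cy" (the principal point, pixels), "position" and "rotation" of the camera in the world. Camera axes: x right, y down, z forward; pixel columns grow to the right and rows downward; lengths in m; the calibration is good to about 2 mm. The wrist camera is an equidistant fisheye: a pixel r from the principal point sees the ray r / f radians off the axis. A picture is of the moment at which its call begins: read the wrist's pose just before it. camera_info takes no time and is no camera call; for the wrist camera it gives the pose at the moment of the call.
- ticket.finish_job(): hands the job in, once; it reports no verdict.
Trained networks look in the newest picture that a camera, given by its name, has taken for a name from the list of things; names that differ only in an ending like _2 or _b are one class to them, and where a whole thing is asked for, a point or a joint stands for the part that bears it (a point fixed in the world has none). Each returns a list of dicts, best first, with "confidence" (0 to 1); they miss things now and then, are a little off and sometimes report something else, mostly with a low value. They report only what shows in the picture. A call takes as long as a camera call.
- models.look_for(camera, label): "box" ([left, top, width, height] in pixels, round what is visible of it).
- models.outline_of(camera, label): "pixels" (400x640 bool, what is visible of it) and "box" ([left, top, width, height] in pixels, round what is visible of it).
The state is a dict: "time_s": time; "joint_pos": joint angles; "qd": joint speeds; "joint_torque": joint torques, N m; "position": TCP position; "orientation": TCP orientation; "ft_force": force on the tool from outside, world axes, zero at the start; "ft_torque": the same for the moment, N m; "opening": finger opening in m.
Only numpy, scipy, OpenCV 4.12 (cv2) and the standard library are available. Lean on these libraries where they do the work, as an engineer would, in place of code of your own. Each camera call takes 0.05 s, during which the arm holds its last target.

## Working session

There is one attempt and no reset: what is moved stays moved. The work goes in short steps, Python scripts to look and compute and a tool call to move; the robot and the scene stay as the last step left them, time stands still between calls to the robot, and variables do not carry over. Pictures are saved under pics/ and viewed, and the job is handed in when it is done.

Besides the shell and the picture viewer there is one more tool, called after "Request:" as name(argument=value, ...), one argument or row to a line, values as JSON. drive_tool: Moves the arm, as the interface text tells. Its arguments: {"type":"object","properties":{"targets":{"type":"array","items":{"type":"array","items":{"type":"number"}}},"squeeze":{"type":"number"}},"required":["targets"]}

```bash
ls; mkdir -p pics; python3 - <<'E'
from plant import manip, grab_frame, camera_info, ticket, models
import cv2
for n in ["scene","top","wrist"]:
    im=grab_frame(n); cv2.imwrite(f"pics/{n}0.png",im[:,:,::-1])
    print(n,camera_info(n))
print(manip.get_obs())
E
```

```text
pics
scene {'vfov': 54.323947692859434, 'cx': 320.55249881249495, 'cy': 197.29288350050516, 'position': array([0.29772967, 0.32855884, 0.74088062]), 'rotation': array([-0.63699254,  2.76322754, -0.93230374])}
top {'vfov': 51.35745864408376, 'cx': 322.94010479970706, 'cy': 203.27758101238982, 'position': array([ 0.34630996, -0.12817393,  0.92442669]), 'rotation': array([-2.14343444,  2.08722697, -0.20089508])}
wrist {'vfov': 65.70646984690485, 'cx': 317.5251389808769, 'cy': 194.24893097404467, 'position': array([0.11089738, 0.54315507, 0.37316887]), 'rotation': array([2.36516203, 1.70990972, 0.22375148])}
{'time_s': 0.15, 'joint_pos': array([-1.29368271,  0.31157669,  0.01400522,  1.51266073, -0.00440588,
        1.31921175, -0.02717112]), 'qd': array([-0.00049679, -0.00219016,  0.00122789, -0.00482047, -0.0001661 ,
        0.00081683,  0.00029062]), 'joint_torque': array([ 8.93265315e-04, -3.80271864e+01,  1.46448081e-01, -2.30847466e+01,
        1.23795000e-02,  9.78332857e-03, -3.01824809e-05]), 'position': array([0.17221746, 0.52180037, 0.24746287]), 'orientation': array([ 2.54488862e+00,  1.84011720e+00, -2.24953116e-03]), 'ft_force': array([-0.16484313,  0.75440319, -0.16155174]), 'ft_torque': array([ 0.02167231,  0.03294795, -0.00179807]), 'opening': 0.08561454815320811}
```

View pics/scene0.png

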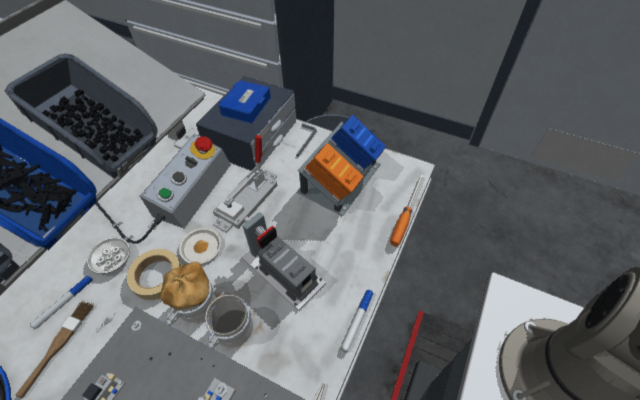

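View pics/top0.png

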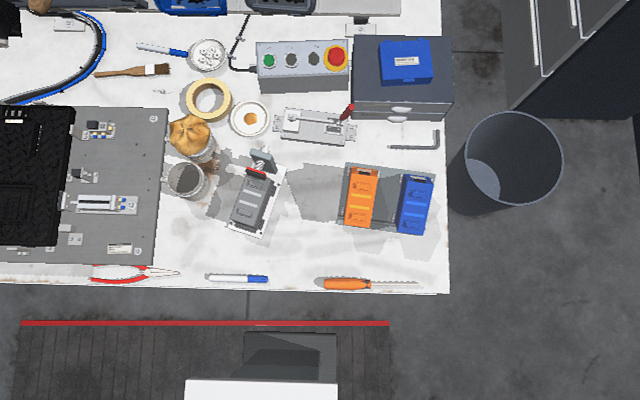

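View pics/wrist0.png

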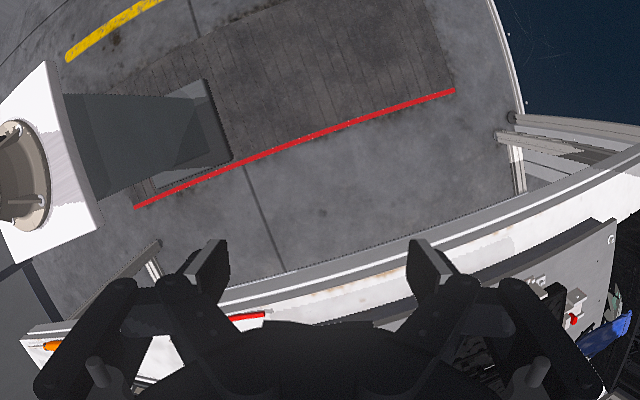

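```bash
python3 - <<'E'
import cv2
t=cv2.imread('pics/top0.png'); s=cv2.imread('pics/scene0.png')
def c(im,x,y,w,h,k,n):
    o=cv2.resize(im[y:y+h,x:x+w],None,fx=k,fy=k,interpolation=cv2.INTER_CUBIC)
    for i in range(0,w,10):
        cv2.putText(o,str(x+i),(i*k,8),0,0.3,(0,0,255),1); cv2.line(o,(i*k,8),(i*k,14),(0,0,255),1)
    for i in range(0,h,10):
        cv2.putText(o,str(y+i),(0,i*k+4),0,0.3,(0,0,255),1)
    cv2.imwrite(n,o)
c(t,330,155,115,90,6,'pics/t_rack.png')
c(t,215,140,80,105,5,'pics/t_stat.png')
c(s,290,105,105,110,5,'pics/s_rack.png')
c(s,235,205,95,105,5,'pics/s_stat.png')
E
```

```text
(no output)
```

View pics/t_rack.png

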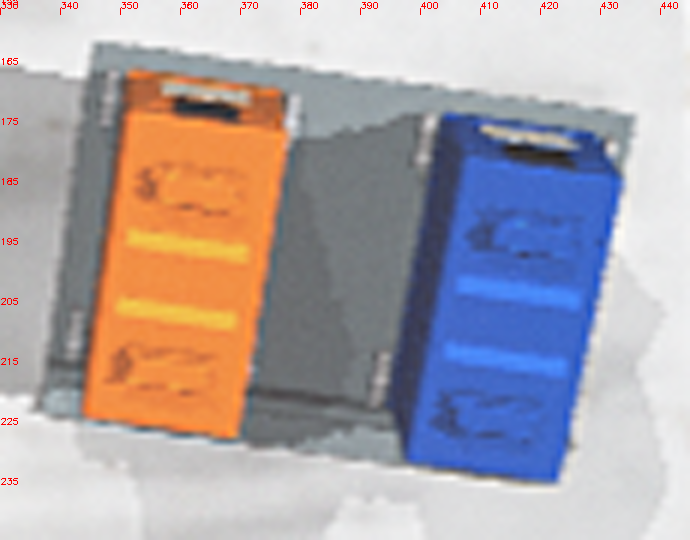

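View pics/t_stat.png

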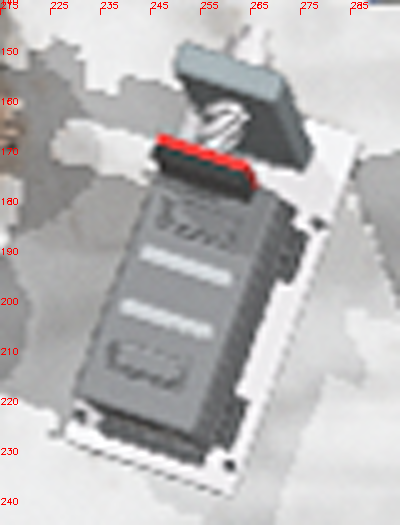

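View pics/s_rack.png

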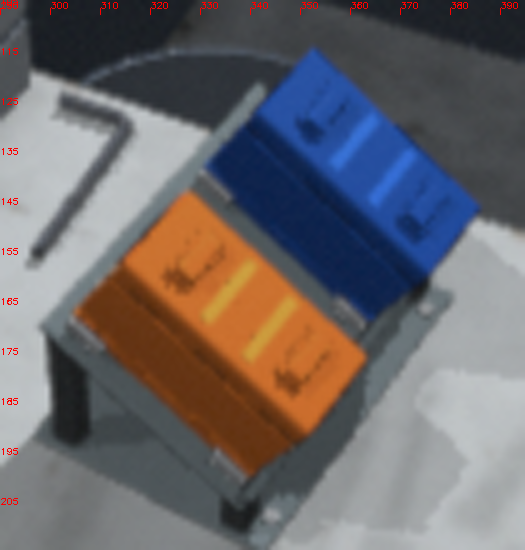

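View pics/s_stat.png

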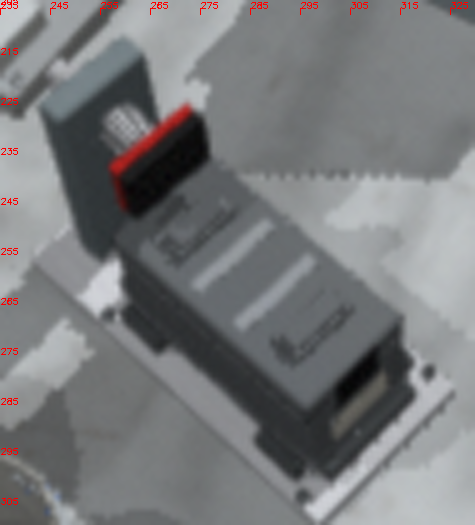

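```bash
cat > h.py <<'E'
import numpy as np, cv2
from scipy.optimize import least_squares
from scipy.spatial.transform import Rotation as R
def proj(ci,P,fish=False):
    P=np.atleast_2d(P); Rc=R.from_rotvec(ci['rotation']).as_matrix()
    p=(P-ci['position'])@Rc; f=200/np.tan(np.radians(ci['vfov']/2))
    if not fish: uv=p[:,:2]/p[:,2:]*f
    else:
        r=np.linalg.norm(p[:,:2],axis=1); th=np.arctan2(r,p[:,2]); uv=p[:,:2]/r[:,None]*(th*f)[:,None]
    return uv+[ci['cx'],ci['cy']]
def boxR(yaw,tilt=0):
    return (R.from_euler('z',yaw)*R.from_euler('y',-tilt)).as_matrix()
LID=np.array([[.055,.027,.03],[.055,-.027,.03],[-.055,-.027,.03],[-.055,.027,.03]])
E
cat > fit1.py <<'E'
from h import *
from plant import camera_info
ct,cs=camera_info('top'),camera_info('scene')
d=lambda a,k,x,y:(np.array(a)+.5)/k-.5+[x,y]
T={'blue':d([(460,157),(622,178),(558,483),(408,463)],6,330,155),'orange':d([(128,115),(287,130),(238,438),(84,417)],6,330,155)}
S={'blue':d([(260,115),(313,48),(480,208),(427,278)],5,290,105)}
S={'blue':d([(260,115),(313,48),(480,208),(427,278)],5,290,105),'orange':d([(122,262),(190,190),(367,355),(305,437)],5,290,105)}
for n in T:
    best=None
    for perm in range(1):
        def f(p):
            P=boxR(p[3],np.pi/6)
            X=LID@P.T+p[:3]
            return np.r_[(proj(ct,X)-T[n]).ravel(),(proj(cs,X)-S[n]).ravel()]
        r=least_squares(f,[.45,-.25,.08,0.])
        print(n,r.x.round(4),np.abs(r.fun).max(),r.fun.reshape(-1,2).round(1).tolist())
# grey
Tg=d([(275,197),(200,435),(75,402)],5,215,140); Sg=d([(403,320),(305,408),(118,237)],5,235,205)
def f(p):
    X=LID@boxR(p[3]).T+[p[0],p[1],p[2]]
    return np.r_[(proj(ct,X[[1,2,3]])-Tg).ravel(),(proj(cs,X[[2,3,0]])-Sg).ravel()]
r=least_squares(f,[.45,0,.04,-.3]); print('grey',r.x.round(4),r.fun.reshape(-1,2).round(1).tolist())
E
python3 fit1.py
```

```text
blue [ 0.5188 -0.3057  0.0816 -0.1035] 1.3571888292984227 [[-0.1, -1.0], [0.5, -1.1], [0.5, -0.3], [-0.9, -0.4], [-0.4, 0.4], [0.7, 0.3], [1.2, 0.2], [1.4, 0.6]]
orange [ 0.5316 -0.1966  0.0822 -0.1111] 1.922124571618383 [[-0.3, -1.9], [0.5, -0.8], [0.1, -0.4], [-0.4, -0.5], [0.5, 0.7], [0.3, -0.2], [1.2, 0.7], [1.6, 0.5]]
grey [ 0.5249  0.0337  0.0335 -0.2897] [[1.5, -1.3], [-1.1, -0.4], [-0.3, -1.7], [1.7, -0.4], [1.5, 1.3], [-0.5, 0.5]]
```

```bash
cat >> h.py <<'E'
def toolR(yaw_box,tilt=0):
    B=boxR(yaw_box,tilt)  # tool x=box y, tool y = box x, tool z=-box z
    return np.c_[B[:,1],B[:,0],-B[:,2]]
def move(pos,Rt,o):
    R0=R.from_rotvec(o['orientation']); d=R0.inv().apply(np.array(pos)-o['position'])*1000
    w=(R0.inv()*R.from_matrix(Rt)).as_rotvec()
    print('shift',d.round(1),'turn',w.round(4))
E
python3 - <<'E'
from h import *
from plant import manip
o=manip.get_obs(); g=np.array([.5249,.0337,0]); B=boxR(-.29)
move(g+B@[.05,0,.26],toolR(-.29),o)
E
```

```text
shift [-351.6  537.8  -11.9] turn [ 0.0001  0.0018 -0.0287]
```

Request:
drive_tool(
  targets=[
    [-352,538,-12,0,0.002,-0.029,-1],
    [-352,538,-12,0,0.002,-0.029,-1],
    [-352,538,-12,0,0.002,-0.029,-1],
    [-352,538,-12,0,0.002,-0.029,-1],
    [-352,538,-12,0,0.002,-0.029,-1],
    [-352,538,-12,0,0.002,-0.029,-1],
    [-352,538,-12,0,0.002,-0.029,-1],
    [-352,538,-12,0,0.002,-0.029,-1],
    [-352,538,-12,0,0.002,-0.029,-1],
    [-352,538,-12,0,0.002,-0.029,-1],
    [-352,538,-12,0,0.002,-0.029,-1],
    [-352,538,-12,0,0.002,-0.029,-1],
  ],
)

```text
time_s: 1.65
position: [0.5728, 0.0178, 0.2595]
orientation: [-2.521, -1.874, 0.002]
ft_force: [-0.1, 0.8, -0.4]
opening: 0.0853
```

```bash
cat > snap.py <<'E'
import sys,cv2,pickle
from plant import manip, grab_frame, camera_info
n,c=sys.argv[1],sys.argv[2]
o=manip.get_obs(); ci=camera_info(c); im=grab_frame(c)
cv2.imwrite(f"pics/{n}.png",im[:,:,::-1]); pickle.dump((o,ci),open(f"{n}.pkl","wb"))
print(o['time_s'],o['position'].round(4),o['ft_force'].round(1),o['opening'],o['joint_pos'].round(2))
E
python3 snap.py w_grey wrist
```

```text
1.65 [0.5728 0.0178 0.2595] [-0.1  0.8 -0.4] 0.08531850189439122 [-0.39  0.37  0.46  1.44 -0.16  1.37  1.35]
```

View pics/w_grey.png

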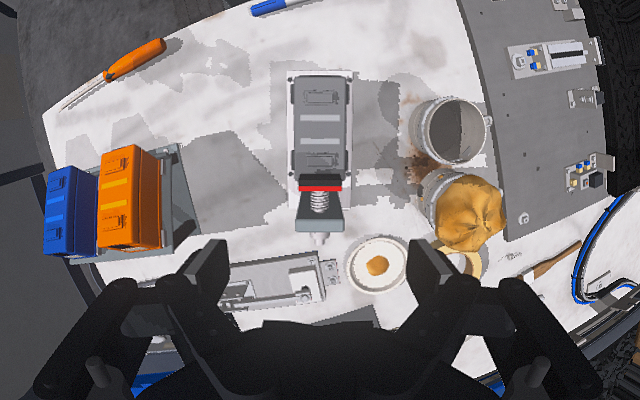

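```bash
cat > crop.py <<'E'
import sys,cv2
n,x,y,w,h,k=sys.argv[1],*map(int,sys.argv[2:7])
im=cv2.imread(f'pics/{n}.png')
o=cv2.resize(im[y:y+h,x:x+w],None,fx=k,fy=k,interpolation=cv2.INTER_CUBIC)
for i in range(0,w,10):
    cv2.putText(o,str(x+i),(i*k,8),0,0.3,(0,0,255),1)
for i in range(0,h,10):
    cv2.putText(o,str(y+i),(0,i*k+4),0,0.3,(0,0,255),1)
cv2.imwrite(sys.argv[7],o)
E
python3 crop.py w_grey 275 65 90 120 5 pics/w_grey_c.png
```

```text
(no output)
```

View pics/w_grey_c.png

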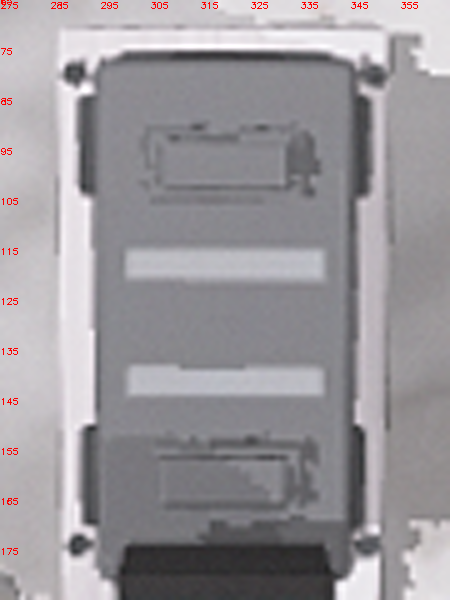

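```bash
cat > fitw.py <<'E'
from h import *
import pickle,sys
def ray(ci,uv):
    uv=np.atleast_2d(uv)-[ci['cx'],ci['cy']]; f=200/np.tan(np.radians(ci['vfov']/2))
    r=np.linalg.norm(uv,axis=1); th=r/f
    d=np.c_[uv/r[:,None]*np.sin(th)[:,None],np.cos(th)]
    return d@R.from_rotvec(ci['rotation']).as_matrix().T
def onplane(ci,uv,p0,n):
    d=ray(ci,uv); s=((np.array(p0)-ci['position'])@n)/(d@n); return ci['position']+d*s[:,None]
def cp(a,k,x,y): return (np.array(a,float)+.5)/k-.5+[x,y]
E
python3 - <<'E'
from fitw import *
o,ci=pickle.load(open('w_grey.pkl','rb'))
px=cp([(97,100),(97,540),(352,100),(351,540),(224.5,322.5),(224.5,60),(125,249),(324,249),(125,396),(324,396)],5,275,65)
P=onplane(ci,px,[0,0,.068],np.array([0,0,1.]))
T0=R.from_rotvec(o['orientation']).as_matrix()
print(P.round(4)); print('tool', ((P-o['position'])@T0).round(4))
for a,b in [(0,1),(2,3),(6,8),(7,9)]:
    d=P[a]-P[b] ; print('yaw',np.arctan2(-d[1],-d[0]))
d=P[7]-P[6];print('yaw stripe',np.arctan2(-d[0],d[1])); d=P[9]-P[8];print(np.arctan2(-d[0],d[1]))
# blue view
b=np.array([.5188,-.3057,.0816]); B=boxR(-.107,np.pi/6)
move(b+B@[.05,0,.22],toolR(-.107,np.pi/6),o)
E
```

```text
[[ 0.4759  0.0228  0.068 ]
 [ 0.563  -0.0044  0.068 ]
 [ 0.4907  0.0721  0.068 ]
 [ 0.5783  0.0465  0.068 ]
 [ 0.5273  0.0342  0.068 ]
 [ 0.4756  0.0497  0.068 ]
 [ 0.507   0.0192  0.068 ]
 [ 0.5186  0.0579  0.068 ]
 [ 0.5359  0.0103  0.068 ]
 [ 0.5476  0.0494  0.068 ]]
tool [[-0.023  -0.094   0.1916]
 [-0.0239 -0.0028  0.1915]
 [ 0.0285 -0.094   0.1916]
 [ 0.0292 -0.0028  0.1915]
 [ 0.0027 -0.0481  0.1915]
 [ 0.0027 -0.1021  0.1916]
 [-0.0175 -0.0633  0.1916]
 [ 0.0229 -0.0633  0.1915]
 [-0.0177 -0.033   0.1915]
 [ 0.0231 -0.033   0.1915]]
yaw -0.3022302789830692
yaw -0.28467472178287556
yaw -0.300086587995792
yaw -0.2845075131425204
yaw stripe -0.29197070760793914
-0.29226712394356336
shift [-337.6  -24.   -37.4] turn [-0.5233  0.0492 -0.1812]
```

Request:
drive_tool(
  targets=[
    [-338,-24,-37,-0.523,0.049,-0.181,-1],
    [-338,-24,-37,-0.523,0.049,-0.181,-1],
    [-338,-24,-37,-0.523,0.049,-0.181,-1],
    [-338,-24,-37,-0.523,0.049,-0.181,-1],
    [-338,-24,-37,-0.523,0.049,-0.181,-1],
    [-338,-24,-37,-0.523,0.049,-0.181,-1],
    [-338,-24,-37,-0.523,0.049,-0.181,-1],
    [-338,-24,-37,-0.523,0.049,-0.181,-1],
    [-338,-24,-37,-0.523,0.049,-0.181,-1],
  ],
)

```text
time_s: 2.82
position: [0.454, -0.294, 0.2958]
orientation: [2.013, 1.822, 0.49]
ft_force: [-0.5, -0.5, 0.2]
opening: 0.0856
```

```bash
python3 snap.py w_blue wrist; python3 crop.py w_blue 265 55 110 130 5 pics/w_blue_c.png
```

```text
2.825 [ 0.454  -0.294   0.2958] [-0.5 -0.5  0.2] 0.08555669912436015 [-0.21 -0.06  0.92  1.91 -0.33  0.86  2.36]
```

View pics/w_blue.png

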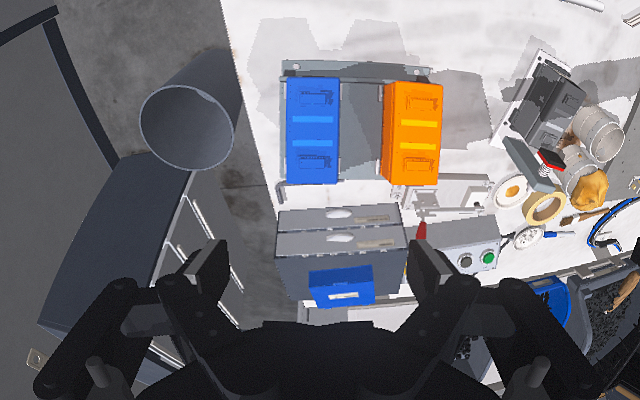

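View pics/w_blue_c.png

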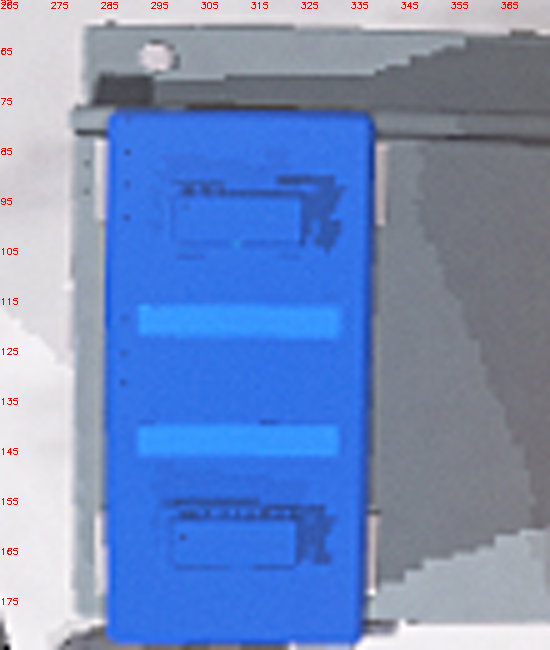

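```bash
cat > b1.py <<'E'
from fitw import *
o,ci=pickle.load(open('w_blue.pkl','rb'))
T0=R.from_rotvec(o['orientation']).as_matrix()
print('tool tilt deg',np.degrees(np.arcsin(T0[2,1])),'yaw',np.arctan2(T0[1,1],T0[0,1]), 'roll',T0[2,0])
# lid corners order LID: (+x,+y),(+x,-y),(-x,-y),(-x,+y). image: tool x right=+y, tool y down=+x
px=cp([(359.5,642),(105,642),(107,112),(374,112)],5,265,55)
def f(p,full=True):
    A=boxR(p[3],p[4])@R.from_euler('x',p[5]).as_matrix()
    return (proj(ci,LID@A.T+p[:3],True)-px).ravel()
r=least_squares(f,[.52,-.305,.08,-.1,.5,0]); print('6dof',r.x.round(4),np.abs(r.fun).max())
r=least_squares(lambda q:f(np.r_[q,np.pi/6,0]),[.52,-.305,.08,-.1]); print('4dof',r.x.round(4),r.fun.round(1))
for z in (.08,.0835):
  r=least_squares(lambda q:f(np.r_[q[:2],z,q[2],np.pi/6,0]),[.52,-.305,-.1]); print('3dof',z,r.x.round(4),r.fun.round(1))
# stripe centre on lid plane
B=boxR(-.107,np.pi/6); c=np.array([.5188,-.3057,.0816])
P=onplane(ci,cp([(239,378),(138,304),(340,304),(138,456),(338,456)],5,265,55),c+B@[0,0,.03],B[:,2])
print('tool',((P-o['position'])@T0).round(4)); print('boxcentre',(P[0]-B@[0,0,.03]).round(4))
E
python3 b1.py
```

```text
tool tilt deg 29.906694256738017 yaw -0.10011873058870303 roll 0.0028073941659516877
6dof [ 0.5229 -0.3065  0.0804 -0.1178  0.5161 -0.0221] 0.46201049925433324
4dof [ 0.5231 -0.306   0.0804 -0.1176] [ 0.4  0.2 -0.1 -0.4 -0.2 -0.2 -0.1  0.4]
3dof 0.08 [ 0.5234 -0.306  -0.1176] [ 0.3  0.1 -0.  -0.4 -0.2 -0.2 -0.1  0.4]
3dof 0.0835 [ 0.5212 -0.3057 -0.1175] [ 0.6  0.9 -0.4  0.3 -0.5 -0.8  0.2 -0.1]
tool [[-0.0047 -0.0471  0.1884]
 [-0.0249 -0.0623  0.1883]
 [ 0.0156 -0.0622  0.1885]
 [-0.0253 -0.0313  0.1882]
 [ 0.0154 -0.0312  0.1885]]
boxcentre [ 0.5213 -0.3049  0.083 ]
```

```bash
python3 - <<'E'
from h import *
from plant import manip
o=manip.get_obs(); b=np.array([.5228,-.306,.081]); B=boxR(-.1176,np.pi/6)
for h in (.1,.003): move(b+B@[0,0,h],toolR(-.1176,np.pi/6),o)
E
```

```text
shift [ -4.  -46.8 121. ] turn [-0.0015 -0.0112  0.0145]
shift [ -5.1 -46.7 218. ] turn [-0.0015 -0.0112  0.0145]
```

Request:
drive_tool(
  targets=[
    [-4,-47,60,-0.002,-0.011,0.015,-1],
    [-4,-47,121,-0.002,-0.011,0.015,-1],
    [-4,-47,121,-0.002,-0.011,0.015,-1],
    [-5,-47,170,-0.002,-0.011,0.015,-1],
    [-5,-47,200,-0.002,-0.011,0.015,-1],
    [-5,-47,218,-0.002,-0.011,0.015,-1],
    [-5,-47,218,-0.002,-0.011,0.015,-1],
    [-5,-47,218,-0.002,-0.011,0.015,-1],
  ],
)

```text
time_s: 3.88
position: [0.521, -0.3061, 0.0841]
orientation: [2.025, 1.799, 0.483]
ft_force: [0.1, -0.1, -0.5]
opening: 0.0858
```

```bash
python3 snap.py w_pre wrist;python3 snap.py s_pre scene
```

```text
3.875 [ 0.521  -0.3061  0.0841] [ 0.1 -0.1 -0.5] 0.08575168122631091 [ 0.19  0.4   0.57  2.05 -1.11  0.54  3.05]
3.925 [ 0.521  -0.3064  0.0844] [ 1.  -0.5  0.5] 0.08556152913280415 [ 0.19  0.4   0.57  2.05 -1.11  0.54  3.05]
```

View pics/w_pre.png

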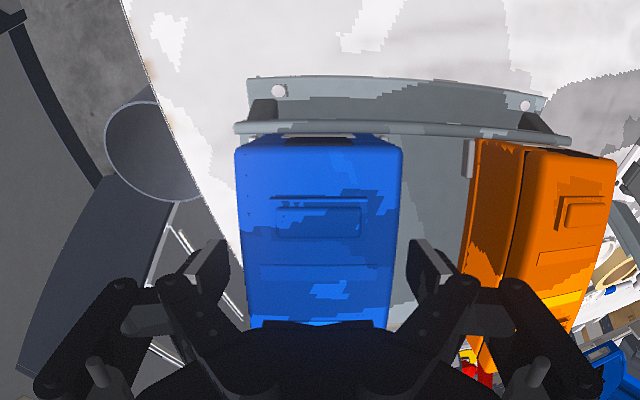

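View pics/s_pre.png

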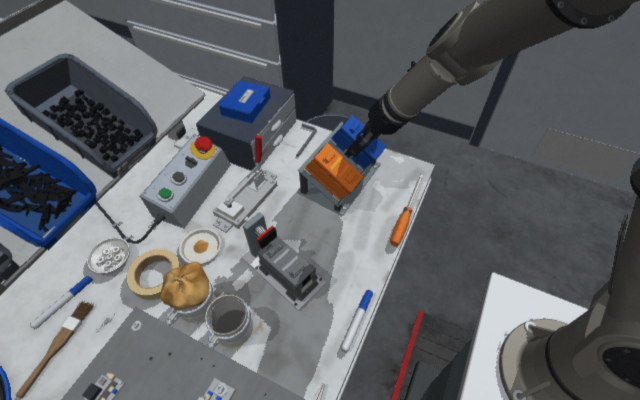

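```bash
python3 - <<'E'
from h import *
from plant import manip
o=manip.get_obs(); print(o['joint_pos'].round(4),o['qd'].round(4)); b=np.array([.5228,-.306,.081]); B=boxR(-.1176,np.pi/6)
move(b+B@[0,0,.003],toolR(-.1176,np.pi/6),o)
E
```

```text
[ 0.1876  0.3999  0.5682  2.0538 -1.1064  0.5377  3.0471] [-0.0038 -0.0024 -0.0015  0.0007 -0.0006 -0.0019  0.0015]
shift [ 0.5 -0.4  0.9] turn [ 0.0018  0.0011 -0.0003]
```

Request:
drive_tool(
  targets=[
    [0,0,0,0,0,0,0.3],
    [0,0,0,0,0,0,1],
    [0,0,0,0,0,0,1],
    [0,0,0,0,0,0,1],
    [0,0,0,0,0,0,1],
    [0,0,0,0,0,0,1],
  ],
  squeeze=60,
)

```text
time_s: 4.72
position: [0.5212, -0.3065, 0.0854]
orientation: [2.023, 1.797, 0.484]
ft_force: [-2.9, 2.2, 6.0]
opening: 0.0533
```

```bash
python3 snap.py w_grip wrist;python3 - <<'E'
from plant import manip
o=manip.get_obs(); print(o['joint_pos'].round(4),o['ft_force'],o['ft_torque'])
E
```

```text
4.725 [ 0.5212 -0.3065  0.0854] [-2.9  2.2  6. ] 0.05327880970172867 [ 0.19  0.4   0.57  2.05 -1.1   0.54  3.05]
[ 0.1893  0.3981  0.5667  2.0536 -1.1049  0.5377  3.0461] [-3.69004     1.71961561  5.79047582] [0.25403752 0.61397747 0.14912799]
```

View pics/w_grip.png

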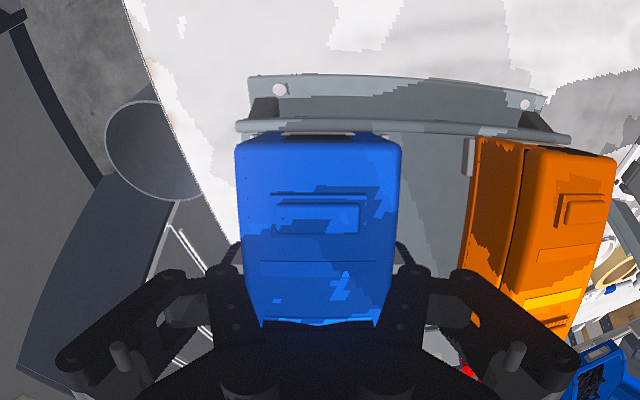

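Request:
drive_tool(
  targets=[
    [0,0,-8,0,0,0,1],
    [0,1,-20,0,0,0,1],
    [0,1,-40,0,0,0,1],
    [0,1,-70,0,0,0,1],
    [0,1,-110,0,0,0,1],
    [0,1,-110,0,0,0,1],
  ],
)

```text
time_s: 5.52
position: [0.4662, -0.3013, 0.183]
orientation: [2.022, 1.793, 0.485]
ft_force: [0.1, 0.0, -4.6]
opening: 0.0534
```

```bash
python3 snap.py w_lift wrist;python3 - <<'E'
from plant import manip
o=manip.get_obs(); print(o['joint_pos'].round(4),o['ft_force'],o['ft_torque'])
E
```

```text
5.525 [ 0.4662 -0.3013  0.183 ] [ 0.1  0.  -4.6] 0.053433548871937964 [ 0.04  0.14  0.75  2.07 -0.71  0.65  2.73]
[ 0.0401  0.1449  0.7517  2.0682 -0.7118  0.6501  2.7263] [ 0.12570386  0.29230527 -4.1620917 ] [0.13111953 0.93211256 0.00472631]
```

View pics/w_lift.png

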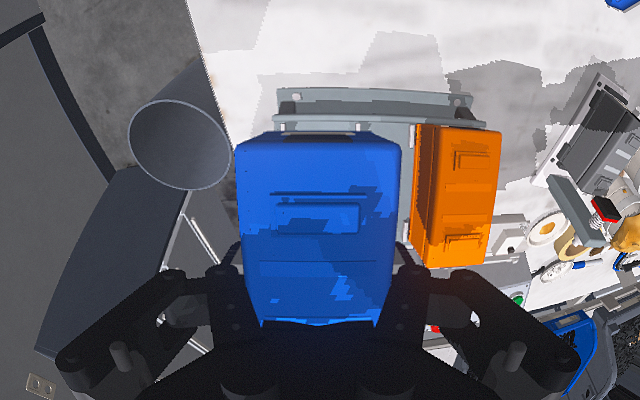

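```bash
python3 - <<'E'
from fitw import *
og,_=pickle.load(open('w_grip.pkl','rb'))
Tg=R.from_rotvec(og['orientation']).as_matrix()
b=np.array([.5228,-.306,.081]); B=boxR(-.1176,np.pi/6)
c=Tg.T@(b-og['position']); A=Tg.T@B
print('box in tool',(c*1000).round(1)); print(R.from_matrix(toolR(0).T@np.eye(3)).as_rotvec())
print('rot err',R.from_matrix((toolR(0).T)@np.eye(3)).magnitude(), R.from_matrix(A@np.linalg.inv(np.c_[[0,1,0],[1,0,0],[0,0,-1]])).as_rotvec().round(4))
for n in ('w_grip','w_lift'):
    o,ci=pickle.load(open(n+'.pkl','rb')); T=R.from_rotvec(o['orientation']).as_matrix()
    X=(LID@A.T+c)@T.T+o['position']
    print(n,proj(ci,X,True).round(1).tolist())
E
python3 crop.py w_lift 225 120 190 120 4 pics/w_lift_c.png; python3 crop.py w_grip 225 120 190 120 4 pics/w_grip_c.png
```

```text
box in tool [ 0.7 -0.9  4.6]
[2.22144147 2.22144147 0.        ]
rot err 3.141592653589793 [ 0.0031  0.001  -0.0004]
w_grip [[374.4, 380.8], [261.1, 380.8], [235.7, 142.0], [399.7, 142.0]]
w_lift [[374.4, 380.8], [261.1, 380.7], [235.8, 141.9], [399.7, 141.9]]
```

View pics/w_lift_c.png

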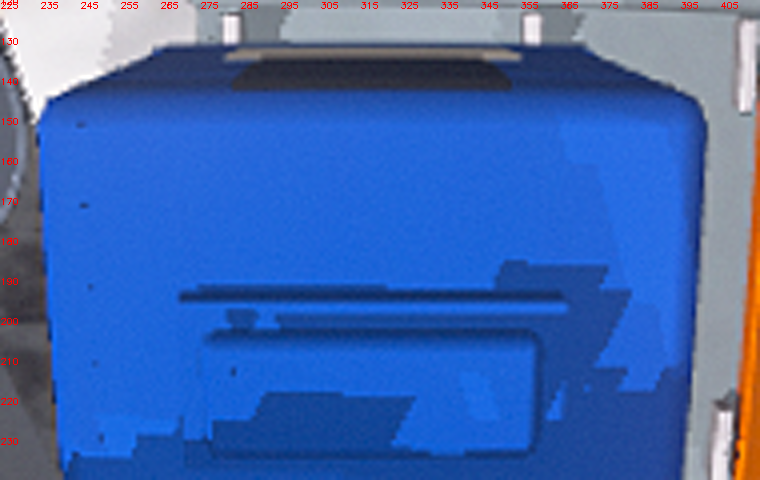

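View pics/w_grip_c.png

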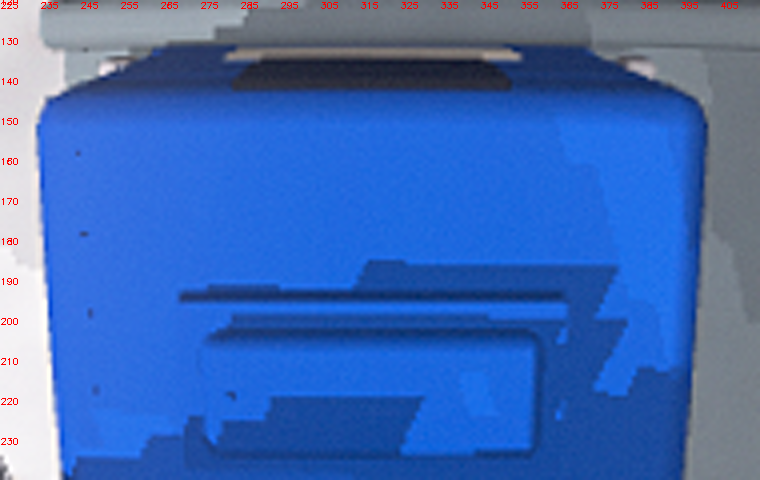

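```bash
cat > place.py <<'E'
from fitw import *
from plant import manip
o=manip.get_obs()
og,_=pickle.load(open('w_grip.pkl','rb'))
Tg=R.from_rotvec(og['orientation']).as_matrix()
b=np.array([.5228,-.306,.081]); Bk=boxR(-.1176,np.pi/6)
c=Tg.T@(b-og['position']); A=Tg.T@Bk
g=np.array([.5273,.0342,0]); yaw=-.292; B=boxR(yaw)
def target(sx,z,sy=0):
    T=B@A.T; return g+B@[sx,sy,z]-T@c, T
def boxnow():
    T=R.from_rotvec(o['orientation']).as_matrix(); p=o['position']+T@c; Bb=T@A
    print('box in station',((B.T@(p-g))*1000).round(1),'rot',R.from_matrix(B.T@Bb).as_rotvec().round(4),'ft',o['ft_force'].round(1),o['ft_torque'].round(2),'open',round(o['opening'],4),'t',o['time_s'])
E
python3 - <<'E'
from place import *
boxnow()
move(o['position']+[0,0,.07],R.from_rotvec(o['orientation']).as_matrix(),o)
move(*target(-.02,.215),o)
E
```

```text
box in station [  39.4 -336.4  176.9] rot [ 0.0463 -0.523   0.1701] ft [ 0.1  0.3 -4.2] [0.13 0.93 0.  ] open 0.0536 t 5.575
shift [ -0.   35.2 -60.5] turn [ 0. -0. -0.]
shift [341.5  20.9 -32.2] turn [ 0.5231 -0.047   0.1694]
```

Request:
drive_tool(
  targets=[
    [0,35,-60,0,0,0,1],
    [0,35,-60,0,0,0,1],
    [60,31,-52,0.1,-0.01,0.03,1],
    [120,29,-48,0.2,-0.02,0.06,1],
    [180,27,-43,0.35,-0.03,0.1,1],
    [240,25,-38,0.5,-0.045,0.16,1],
    [290,23,-35,0.523,-0.047,0.169,1],
    [325,21,-32,0.523,-0.047,0.169,1],
    [341,21,-32,0.523,-0.047,0.169,1],
    [341,21,-32,0.523,-0.047,0.169,1],
    [341,21,-32,0.523,-0.047,0.169,1],
  ],
)

```text
time_s: 6.95
position: [0.5086, 0.0357, 0.2191]
orientation: [2.521, 1.867, -0.001]
ft_force: [-1.0, -0.7, -4.4]
opening: 0.0535
```

```bash
python3 snap.py w_ab wrist; python3 snap.py s_ab scene;python3 snap.py t_ab top; python3 - <<'E'
from place import *
boxnow(); print(o['joint_pos'].round(2))
move(*target(-.02,.14),o)
move(*target(-.02,.112),o)
E
python3 crop.py s_ab 230 160 130 140 4 pics/s_ab_c.png
```

```text
6.95 [0.5086 0.0357 0.2191] [-1.  -0.7 -4.4] 0.05345294487686694 [-0.52  0.26  0.51  1.68 -0.13  1.23  1.3 ]
7.0 [0.5087 0.0357 0.2195] [ 0.  -0.3 -3.2] 0.053185703649249384 [-0.52  0.26  0.51  1.68 -0.13  1.23  1.3 ]
7.05 [0.5088 0.0359 0.2196] [-0.3  0.1 -3.9] 0.05343629534072005 [-0.52  0.26  0.51  1.68 -0.13  1.23  1.3 ]
box in station [-19.2  -2.5 215.1] rot [-0.0003 -0.0006 -0.0033] ft [-0.2  0.1 -3.6] [-0.01  0.   -0.01] open 0.0533 t 7.1
[-0.52  0.26  0.51  1.68 -0.13  1.23  1.3 ]
shift [ 2.6 -1.1 75.1] turn [ 0.0006  0.0003 -0.0033]
shift [  2.7  -1.2 103.1] turn [ 0.0006  0.0003 -0.0033]
```

View pics/w_ab.png

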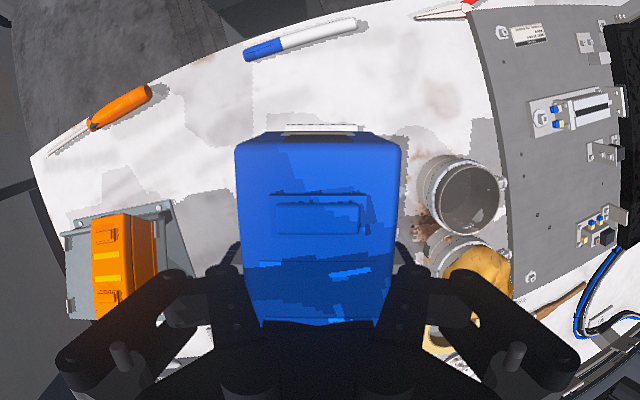

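View pics/s_ab_c.png

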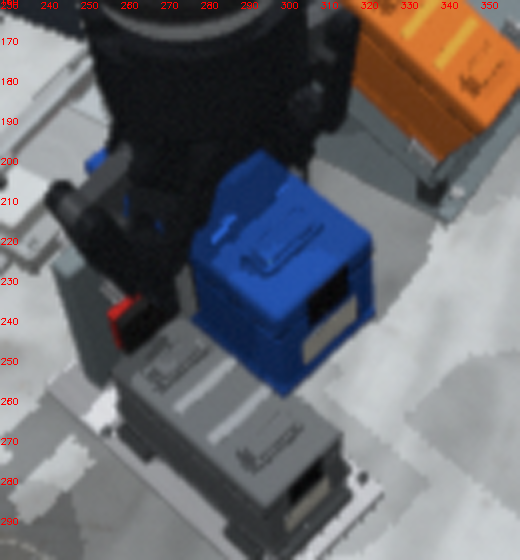

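View pics/t_ab.png

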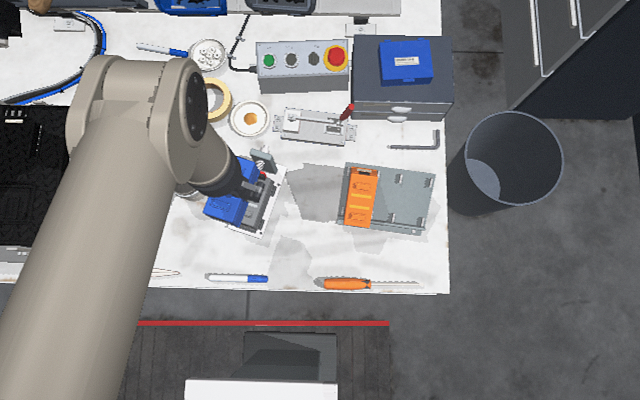

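Request:
drive_tool(
  targets=[
    [2.7,-1.2,50,0.0006,0.0003,-0.0033,1],
    [2.7,-1.2,80,0.0006,0.0003,-0.0033,1],
    [2.7,-1.2,95,0.0006,0.0003,-0.0033,1],
    [2.7,-1.2,103,0.0006,0.0003,-0.0033,1],
    [2.7,-1.2,103,0.0006,0.0003,-0.0033,1],
    [2.7,-1.2,103,0.0006,0.0003,-0.0033,1],
  ],
)

```text
time_s: 7.85
position: [0.5099, 0.039, 0.1179]
orientation: [2.518, 1.872, 0.005]
ft_force: [-0.3, -0.3, -3.7]
opening: 0.0536
```

```bash
python3 snap.py w_dn wrist; python3 snap.py s_dn scene;python3 snap.py t_dn top; python3 - <<'E'
from place import *
boxnow()
move(*target(-.02,.109),o)
move(*target(0,.109),o)
E
python3 crop.py s_dn 230 190 130 120 4 pics/s_dn_c.png;python3 crop.py t_dn 190 140 110 110 6 pics/t_dn_c.png;python3 crop.py w_dn 225 90 190 100 4 pics/w_dn_c.png
```

```text
7.85 [0.5099 0.039  0.1179] [-0.3 -0.3 -3.7] 0.05355436024722026 [-0.49  0.37  0.48  1.82 -0.2   0.99  1.35]
7.9 [0.5098 0.0391 0.1179] [ 0.1  0.4 -3.7] 0.05329509719749483 [-0.49  0.37  0.48  1.82 -0.2   0.99  1.35]
7.95 [0.5097 0.0391 0.1177] [ 0.3  0.5 -2.9] 0.05351459906015605 [-0.49  0.37  0.48  1.82 -0.2   0.99  1.35]
box in station [-19.4   0.3 112.9] rot [ 0.0009 -0.0016  0.0001] ft [ 0.2  0.2 -3.3] [-0.02  0.   -0.02] open 0.0535 t 8.0
shift [-0.3 -0.6  3.9] turn [ 0.0016 -0.0009  0.0001]
shift [-0.3 19.4  4. ] turn [ 0.0016 -0.0009  0.0001]
```

View pics/s_dn_c.png

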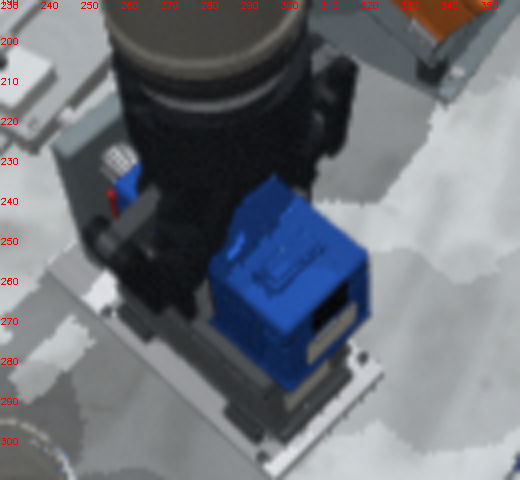

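View pics/t_dn_c.png

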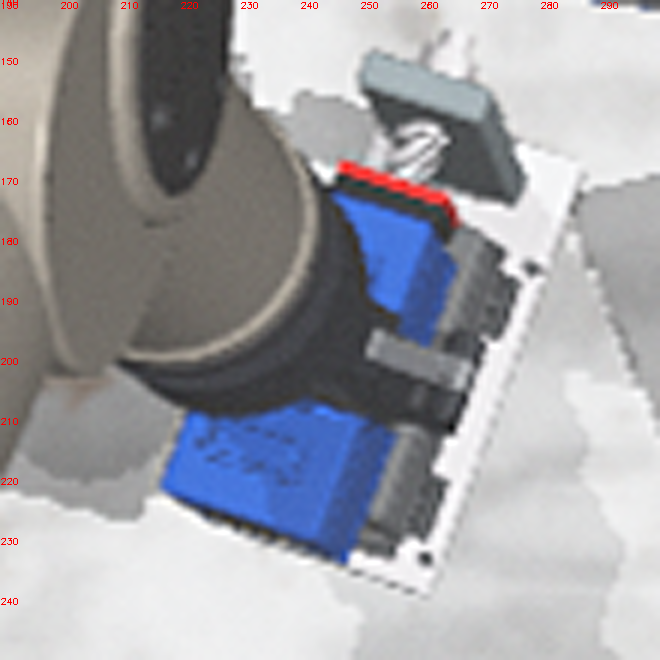

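View pics/w_dn_c.png

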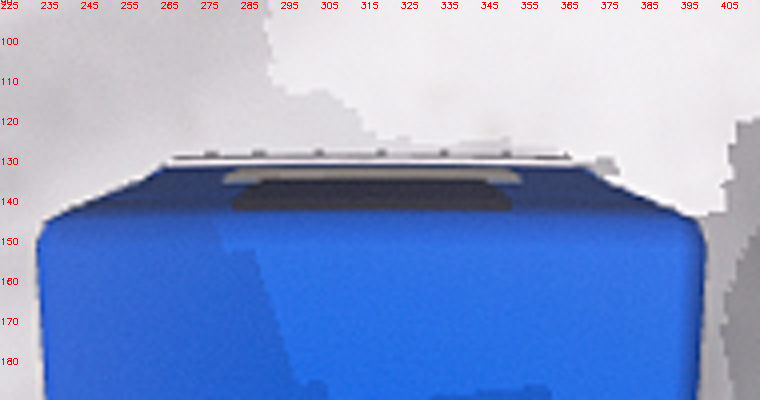

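```bash
python3 - <<'E'
from place import *
from plant import camera_info
ct,cs=camera_info('top'),camera_info('scene')
# blue now: top corners: near-left lid(-x,+y), near-right lid (-x,-y), far-right(+x,-y)
Tb=cp([(163,487),(323,538),(437,238),(348,563)],6,190,140); 
Sb=cp([(372,258),(288,335),(290,392),(366,318),(275,175)],4,230,190)
LB=np.array([[-.055,-.027,.03],[-.055,.027,.03],[-.055,.027,-.03],[-.055,-.027,-.03],[.055,-.027,.03]])
LT=np.array([[-.055,.027,.03],[-.055,-.027,.03],[.055,-.027,.03],[-.055,-.027,-.03]])
z=.1129
def f(p):
    Bx=boxR(p[2]); 
    return np.r_[(proj(ct,LT@Bx.T+[*p[:2],p[3]])-Tb).ravel(),(proj(cs,LB@Bx.T+[*p[:2],p[3]])-Sb).ravel()]
r=least_squares(f,[.51,.04,-.29,.11]); print('blue ext',r.x.round(4),r.fun.reshape(-1,2).round(1).tolist())
Tg_=cp([(275,197),(200,435),(75,402)],5,215,140); Sg=cp([(403,320),(305,408),(118,237)],5,235,205)
def f2(p):
    X=LID@boxR(p[2]).T+[p[0],p[1],p[3]]
    return np.r_[(proj(ct,X[[1,2,3]])-Tg_).ravel(),(proj(cs,X[[2,3,0]])-Sg).ravel()]
r2=least_squares(f2,[.52,.03,-.29,.038]); print('grey ext',r2.x.round(4),r2.fun.reshape(-1,2).round(1).tolist())
d=np.r_[r.x[:2]-r2.x[:2],r.x[3]-r2.x[3]]; print('rel ext',(B.T@d*1000).round(1)); boxnow()
E
```

```text
blue ext [ 0.5053  0.0353 -0.383   0.1027] [[1.0, -0.3], [-0.4, 2.3], [4.9, 1.2], [1.1, 1.8], [2.1, 3.7], [-0.4, 3.4], [0.7, 3.8], [3.7, 4.2], [-12.9, -13.9]]
grey ext [ 0.5249  0.0337 -0.2897  0.0335] [[1.5, -1.3], [-1.1, -0.4], [-0.3, -1.7], [1.7, -0.4], [1.5, 1.3], [-0.5, 0.5]]
rel ext [-19.3  -4.2  69.2]
box in station [-19.4   0.3 112.9] rot [ 0.0009 -0.0016  0.0001] ft [ 0.2  0.2 -3.3] [-0.02  0.   -0.02] open 0.0535 t 8.0
```

```bash
python3 - <<'E'
from place import *
from plant import camera_info
ct,cs=camera_info('top'),camera_info('scene')
Tb=cp([(163,487),(323,538),(348,563)],6,190,140); 
Sb=cp([(370,260),(288,335),(290,390),(369,318)],4,230,190)
LB=np.array([[-.055,-.027,.03],[-.055,.027,.03],[-.055,.027,-.03],[-.055,-.027,-.03]])
LT=np.array([[-.055,.027,.03],[-.055,-.027,.03],[-.055,-.027,-.03]])
Tg_=cp([(200,435),(75,402)],5,215,140); Sg=cp([(403,320),(305,408)],5,235,205)
Bx=boxR(-.292)
def f(p): return np.r_[(proj(ct,LT@Bx.T+p)-Tb).ravel(),(proj(cs,LB@Bx.T+p)-Sb).ravel()]
def f2(p):
    X=LID@Bx.T+p
    return np.r_[(proj(ct,X[[2,3]])-Tg_).ravel(),(proj(cs,X[[2,3]])-Sg).ravel()]
r=least_squares(f,[.51,.04,.11]); print('blue ext',r.x.round(4),r.fun.reshape(-1,2).round(1).tolist())
r2=least_squares(f2,[.52,.03,.038]); print('grey ext',r2.x.round(4),r2.fun.reshape(-1,2).round(1).tolist())
print('rel ext',(B.T@(r.x-r2.x)*1000).round(1))
E
```

```text
blue ext [0.5088 0.0392 0.1134] [[-0.4, -1.0], [-0.5, -0.7], [1.0, -0.8], [0.8, -1.5], [-0.6, 0.6], [0.7, 1.9], [1.2, -0.1]]
grey ext [0.526  0.033  0.0314] [[-0.6, -0.8], [0.3, -2.2], [1.4, -0.4], [1.1, 1.3]]
rel ext [-18.2   1.   82. ]
```

Request:
drive_tool(
  targets=[
    [0,-0.6,4,0.002,-0.001,0,1],
    [0,5,4,0.002,-0.001,0,1],
    [0,10,4,0.002,-0.001,0,1],
    [0,15,4,0.002,-0.001,0,1],
    [0,19,4,0.002,-0.001,0,1],
    [0,19,4,0.002,-0.001,0,1],
    [0,19,4,0.002,-0.001,0,1],
  ],
)

```text
time_s: 8.88
position: [0.5269, 0.0339, 0.1133]
orientation: [2.52, 1.874, -0.001]
ft_force: [-5.0, 1.9, -2.7]
opening: 0.0535
```

```bash
python3 snap.py w_p wrist; python3 snap.py t_p top; python3 - <<'E'
from place import *
boxnow()
for z in (.109,.104,.1,.097): move(*target(0,z),o)
E
python3 crop.py t_p 190 140 110 110 6 pics/t_p_c.png;python3 crop.py w_p 225 90 190 100 4 pics/w_p_c.png
```

```text
8.875 [0.5269 0.0339 0.1133] [-5.   1.9 -2.7] 0.05347772014385 [-0.46  0.41  0.48  1.78 -0.22  1.01  1.38]
8.925 [0.5269 0.0339 0.1133] [-4.5  2.  -4.1] 0.05342237522177409 [-0.46  0.41  0.48  1.78 -0.22  1.01  1.38]
box in station [ -1.2   0.3 108.7] rot [-0.0003  0.002   0.0004] ft [-4.6  1.8 -3.8] [ 0.37  0.91 -0.05] open 0.053 t 8.975
shift [-0.3  1.2 -0.3] turn [-0.002   0.0003  0.0004]
shift [-0.3  1.2  4.7] turn [-0.002   0.0003  0.0004]
shift [-0.3  1.2  8.7] turn [-0.002   0.0003  0.0004]
shift [-0.3  1.2 11.7] turn [-0.002   0.0003  0.0004]
```

View pics/t_p_c.png

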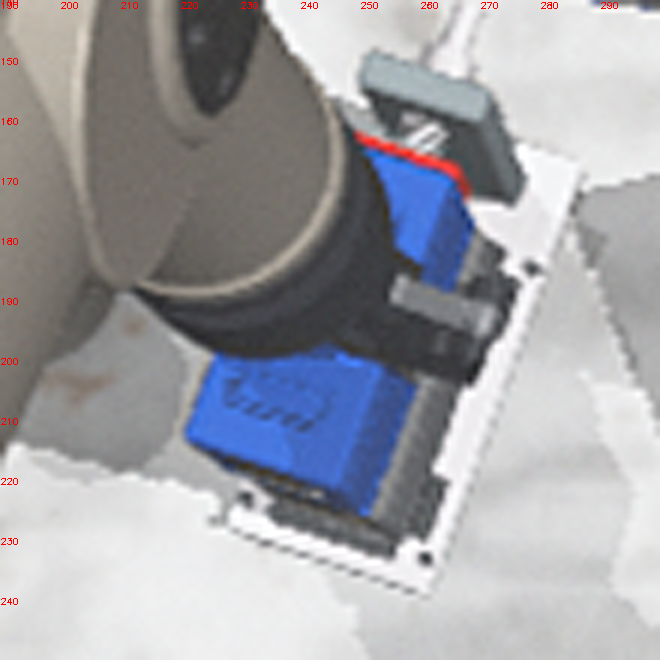

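View pics/w_p_c.png

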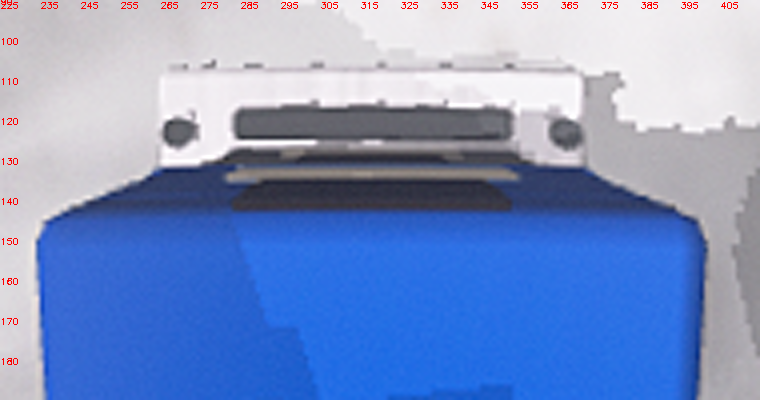

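Request:
drive_tool(
  targets=[
    [-0.3,1.2,1,-0.002,0,0,1],
    [-0.3,1.2,3,-0.002,0,0,1],
    [-0.3,1.2,5,-0.002,0,0,1],
    [-0.3,1.2,6.5,-0.002,0,0,1],
    [-0.3,1.2,6.5,-0.002,0,0,1],
  ],
)

```text
time_s: 9.6
position: [0.5277, 0.0333, 0.1066]
orientation: [2.519, 1.873, 0.001]
ft_force: [-4.4, 1.4, -2.3]
opening: 0.0534
```

```bash
python3 - <<'E'
from place import *
boxnow()
for z in (.1,.098,.096): move(*target(0,z),o)
E
```

```text
box in station [ -0.2  -0.  101.9] rot [-0.0005  0.0006  0.0003] ft [-4.4  1.4 -2.3] [ 0.33  0.92 -0.14] open 0.0534 t 9.6
shift [0.  0.2 1.9] turn [-0.0006  0.0005  0.0003]
shift [0.  0.2 3.9] turn [-0.0006  0.0005  0.0003]
shift [0.  0.2 5.9] turn [-0.0006  0.0005  0.0003]
```

Request:
drive_tool(
  targets=[
    [0,0.2,1.5,0,0,0,1],
    [0,0.2,3,0,0,0,1],
    [0,0.2,4,0,0,0,1],
    [0,0.2,4,0,0,0,1],
  ],
)

```text
time_s: 10.1
position: [0.5278, 0.0332, 0.1024]
orientation: [2.519, 1.873, -0.0]
ft_force: [-5.5, 1.1, -3.0]
opening: 0.0533
```

```bash
python3 - <<'E'
from place import *
boxnow()
E
```

```text
box in station [-0.1 -0.1 97.8] rot [-0.0007  0.0009  0.0003] ft [-5.5  1.1 -3. ] [ 0.27  0.97 -0.04] open 0.0533 t 10.1
```

Request:
drive_tool(
  targets=[
    [0,0,0.7,0,0,0,1],
    [0,0,1.4,0,0,0,1],
    [0,0,1.4,0,0,0,1],
  ],
)

```text
time_s: 10.48
position: [0.5277, 0.0332, 0.1009]
orientation: [2.519, 1.873, -0.0]
ft_force: [-4.9, 1.7, -2.4]
opening: 0.0532
```

```bash
python3 - <<'E'
from place import *
boxnow()
E
```

```text
box in station [-0.2 -0.1 96.3] rot [-0.0007  0.001   0.0002] ft [-4.9  1.7 -2.4] [ 0.25  0.94 -0.03] open 0.0532 t 10.475
```

Request:
drive_tool(
  targets=[
    [0,0,0.7,0,0,0,1],
    [0,0,1.4,0,0,0,1],
    [0,0,1.4,0,0,0,1],
  ],
)

```text
time_s: 10.85
position: [0.5277, 0.0332, 0.0994]
orientation: [2.519, 1.873, -0.0]
ft_force: [-4.4, 1.8, -2.1]
opening: 0.0531
```

```bash
python3 - <<'E'
from place import *
boxnow()
E
python3 snap.py w_q wrist; python3 snap.py s_q scene; python3 crop.py s_q 230 190 130 120 5 pics/s_q_c.png;python3 crop.py w_q 225 90 190 100 4 pics/w_q_c.png
```

```text
box in station [-0.2 -0.2 94.8] rot [-0.0008  0.0011  0.0002] ft [-4.4  1.8 -2.1] [ 0.22  0.85 -0.02] open 0.0531 t 10.85
10.85 [0.5277 0.0332 0.0994] [-4.4  1.8 -2.1] 0.05306288744108489 [-0.46  0.43  0.47  1.79 -0.23  0.98  1.39]
10.9 [0.5277 0.0332 0.0995] [-4.8  2.5 -1.8] 0.0529088747501948 [-0.46  0.43  0.47  1.79 -0.23  0.98  1.39]
```

View pics/s_q_c.png

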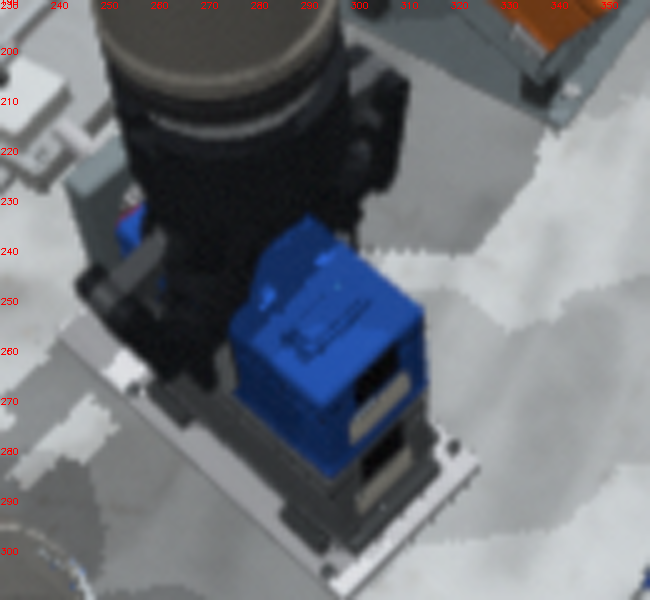

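View pics/w_q_c.png

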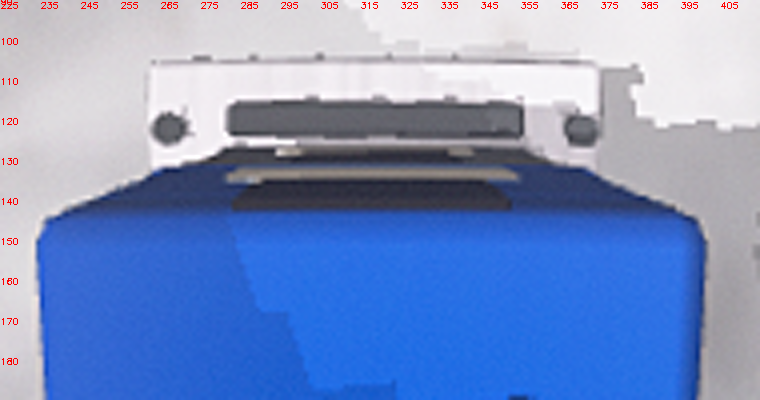

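Request:
drive_tool(
  targets=[
    [0,0,0.7,0,0,0,1],
    [0,0,1.2,0,0,0,1],
    [0,0,1.2,0,0,0,1],
  ],
)

```text
time_s: 11.32
position: [0.5277, 0.0332, 0.0982]
orientation: [2.519, 1.873, -0.001]
ft_force: [-4.1, 1.9, -1.7]
opening: 0.0533
```

```bash
python3 - <<'E'
from place import *
boxnow()
E
```

```text
box in station [-0.3 -0.2 93.6] rot [-0.0009  0.0012  0.0003] ft [-4.1  1.9 -1.7] [ 0.26  0.86 -0.09] open 0.0533 t 11.325
```

Request:
drive_tool(
  targets=[
    [0,0,0.6,0,0,0,1],
    [0,0,1.2,0,0,0,1],
    [0,0,1.2,0,0,0,1],
  ],
)

```text
time_s: 11.7
position: [0.5276, 0.0332, 0.0969]
orientation: [2.519, 1.873, -0.001]
ft_force: [-5.1, 1.3, -2.0]
opening: 0.0535
```

```bash
python3 - <<'E'
from place import *
boxnow()
E
python3 snap.py w_r wrist; python3 snap.py s_r scene; python3 crop.py s_r 260 220 80 90 7 pics/s_r_c.png;python3 crop.py w_r 225 90 190 100 4 pics/w_r_c.png
```

```text
box in station [-0.3 -0.2 92.3] rot [-0.0009  0.0014  0.0003] ft [-5.1  1.3 -2. ] [ 0.26  0.88 -0.1 ] open 0.0535 t 11.7
11.7 [0.5276 0.0332 0.0969] [-5.1  1.3 -2. ] 0.053526411297086726 [-0.46  0.43  0.47  1.79 -0.23  0.97  1.39]
11.75 [0.5276 0.0332 0.0969] [-4.1  2.3 -2.4] 0.053316152060511886 [-0.46  0.43  0.47  1.79 -0.23  0.97  1.39]
```

View pics/s_r_c.png

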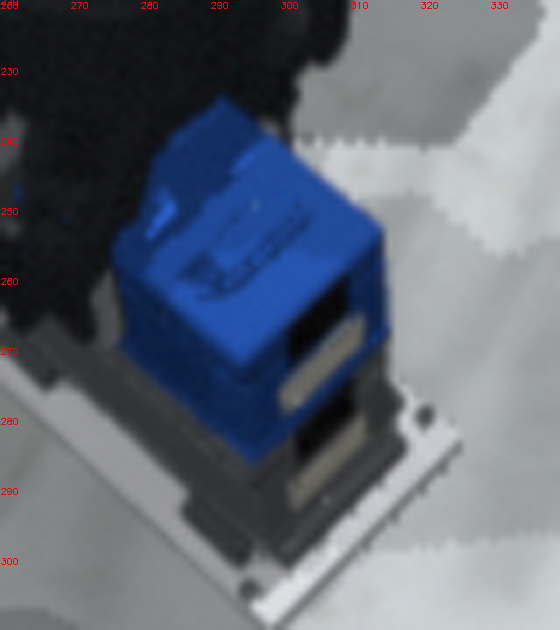

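View pics/w_r_c.png

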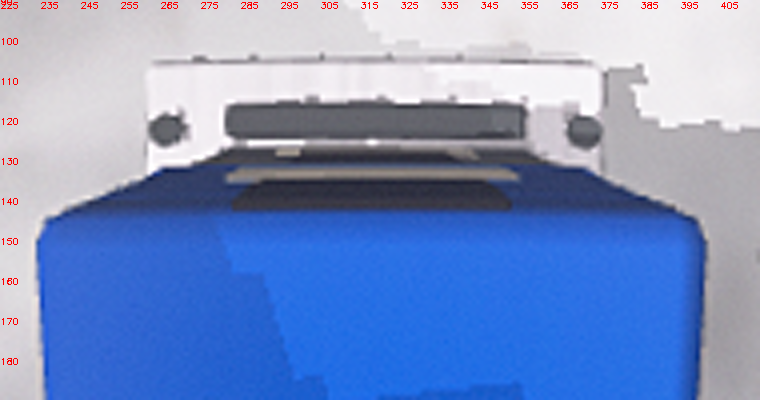

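```bash
python3 - <<'E'
from place import *
from plant import camera_info
cs=camera_info('scene')
for dz in (.06,.063,.066):
    a=g+B@[-.055,.014,.02]; b2=a+[0,0,dz]
    p=proj(cs,np.array([a,b2])); print(dz,p.round(1).tolist(),(p[0]-p[1]).round(2))
E
python3 crop.py s_r 285 245 40 50 16 pics/s_r_c2.png
```

```text
0.06 [[301.8, 292.1], [300.2, 278.6]] [ 1.63 13.51]
0.063 [[301.8, 292.1], [300.1, 277.9]] [ 1.71 14.23]
0.066 [[301.8, 292.1], [300.0, 277.2]] [ 1.8  14.96]
```

View pics/s_r_c2.png

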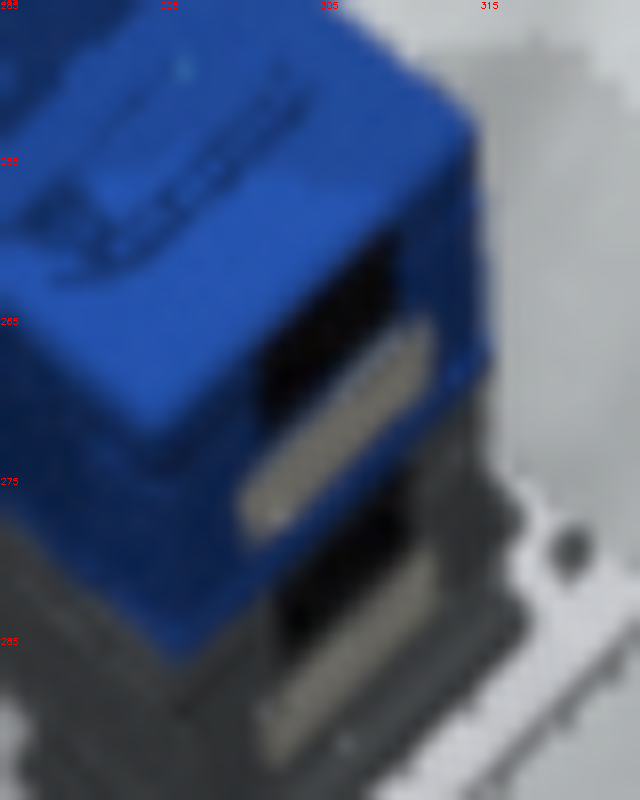

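Request:
drive_tool(
  targets=[
    [0,0.2,0.7,0,0,0,1],
    [0,0.2,1.4,0,0,0,1],
    [0,0.2,1.4,0,0,0,1],
  ],
)

```text
time_s: 12.18
position: [0.5278, 0.0331, 0.0964]
orientation: [2.519, 1.873, -0.0]
ft_force: [-6.1, 1.3, 3.9]
opening: 0.0535
```

```bash
python3 - <<'E'
from place import *
boxnow()
E
```

```text
box in station [-0.1 -0.2 91.8] rot [-0.0005  0.0014  0.0003] ft [-6.1  1.3  3.9] [ 0.13  1.22 -0.12] open 0.0535 t 12.175
```

Request:
drive_tool(
  targets=[
    [0,0,1,0,0,0,1],
    [0,0,2,0,0,0,1],
    [0,0,2,0,0,0,1],
  ],
)

```text
time_s: 12.55
position: [0.5278, 0.0331, 0.0964]
orientation: [2.52, 1.874, 0.0]
ft_force: [-9.8, 2.4, 10.9]
opening: 0.0536
```

```bash
python3 - <<'E'
from place import *
boxnow()
E
python3 snap.py s_u scene;python3 crop.py s_u 285 245 40 50 16 pics/s_u_c2.png
```

```text
box in station [-0.1 -0.2 91.7] rot [0.0003 0.0016 0.0004] ft [-9.8  2.4 10.9] [ 0.01  1.81 -0.13] open 0.0536 t 12.55
12.55 [0.5278 0.0331 0.0964] [-9.8  2.4 10.9] 0.05363256752016992 [-0.46  0.43  0.47  1.79 -0.23  0.97  1.39]
```

View pics/s_u_c2.png

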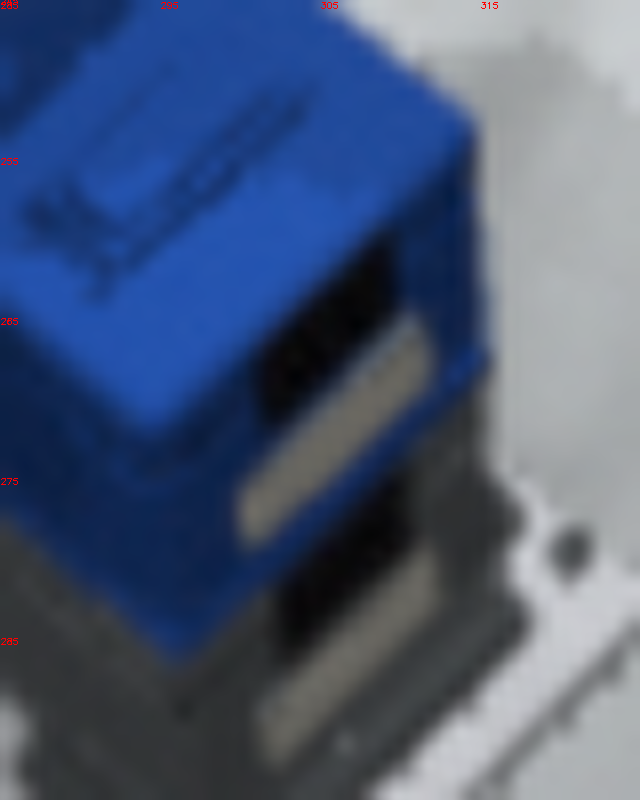

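```bash
python3 - <<'E'
from place import *
from plant import camera_info
cs=camera_info('scene'); ct=camera_info('top')
im=cv2.imread('pics/s_u.png').astype(float)
sub=im[245:295,285:325]; b_,g_,r_=sub[...,0],sub[...,1],sub[...,2]
m=(r_-b_)  # beige: r>b
np.set_printoptions(linewidth=250)
print(m[15:50,12:30].astype(int))
E
```

```text
[[-138 -140 -138 -138 -138 -139 -138 -135 -126 -105  -59  -25  -31  -63  -67  -61  -60  -43]
 [-138 -137 -140 -140 -141 -139 -136 -124 -104  -60  -22   -7  -27  -62  -62  -59  -59  -44]
 [-139 -138 -139 -139 -139 -135 -124 -100  -57  -21   -2   -5  -25  -57  -59  -61  -60  -44]
 [-139 -139 -138 -138 -134 -123  -99  -49  -18   -4    0   -4  -23  -52  -60  -60  -58  -47]
 [-138 -137 -139 -135 -123  -98  -48  -15   -3   -3   -3   -4  -18  -36  -45  -54  -58  -49]
 [-140 -137 -134 -121  -97  -48  -17    0   -4   -2   -6  -12  -21  -22  -27  -54  -55  -48]
 [-137 -133 -121 -100  -48  -14   -1   -2   -3   -4  -16  -20  -20   -3  -17  -47  -60  -63]
 [-134 -120 -101  -64  -21   -1    0   -1   -6  -17  -24  -18    0    5   -9  -42  -72  -84]
 [-119  -98  -75  -48  -15   -1   -4   -5  -19  -24  -14    0    7    5  -13  -52  -82  -54]
 [ -97  -72  -58  -46  -15   -2   -7  -19  -25  -14    3    7    6   -2  -31  -61  -55  -24]
 [ -70  -60  -52  -54  -23   -8  -19  -25  -14    2    9    6   -2  -34  -61  -50  -25   -7]
 [ -57  -54  -57  -57  -33  -24  -24  -14    2    6    7   -2  -34  -62  -49 
[... 1455 characters left out ...]
 7    8    4   -1   -4   -5   -5   -6   -6   -4]
 [  -4   -4   -4   -4   -4   -2    6    6    6    4   -2   -5   -4   -6   -5   -5   -3   -4]
 [  -4   -4   -4   -3   -3    4    6    6    4   -2   -5   -5   -5   -6   -6   -4   -5   -5]
 [  -3   -3   -4   -3    3    6    6    4   -2   -5   -5   -6   -6   -4   -4   -5   -6   -7]
 [  -4   -4   -3   -3    2    6    3   -2   -5   -5   -5   -6   -5   -3   -5   -6   -7   -7]
 [  -4   -3   -4   -4   -1    1   -1   -3   -5   -6   -5   -6   -4   -4   -5   -7   -7   -7]
 [  -3   -4   -3   -4   -4   -2   -4   -6   -6   -6   -4   -3   -5   -6   -6   -5   -7   -6]
 [  -3   -4   -4   -3   -4   -5   -5   -6   -5   -5   -2   -5   -6   -7   -5   -7   -5   -5]]
```

```bash
python3 - <<'E'
from place import *
from plant import camera_info
cs=camera_info('scene')
im=cv2.imread('pics/s_u.png').astype(float)
r=im[...,2]
def lab(y0,y1,x0,x1,thr):
    s=np.clip(r[y0:y1,x0:x1]-thr,0,None); m=(s>0).astype(np.uint8)
    n,l,st,_=cv2.connectedComponentsWithStats(m); k=1+np.argmax(st[1:,4]); s=s*(l==k)
    yy,xx=np.mgrid[y0:y1,x0:x1]; return np.array([(s*xx).sum(),(s*yy).sum()])/s.sum(),st[k].tolist()
for thr in (70,80):
    a=lab(262,281,297,314,thr); b=lab(277,296,299,314,thr); print(thr,a,b,b[0]-a[0])
a0=g+B@[-.055,0,.02]
for dx,dy,dz in [(0,0,.06),(0,0,.063),(0,0,.066),(.002,0,.06),(0,.002,.06)]:
    p=proj(cs,np.array([a0,a0+B@[dx,dy,dz]])); print(dx,dy,dz,(p[0]-p[1]).round(2))
np.set_printoptions(linewidth=250)
print(r[262:296,297:315].astype(int))
E
```

```text
70 (array([305.48547718, 271.59585062]), [3, 3, 12, 14, 56]) (array([306.38256228, 285.65836299]), [2, 2, 12, 14, 54]) [ 0.8970851  14.06251237]
80 (array([305.35714286, 271.79285714]), [3, 3, 12, 13, 47]) (array([306.49919743, 285.56019262]), [2, 3, 11, 12, 44]) [ 1.14205457 13.76733547]
0 0 0.06 [ 1.29 13.72]
0 0 0.063 [ 1.36 14.45]
0 0 0.066 [ 1.43 15.19]
0.002 0 0.06 [ 2.06 14.38]
0 0.002 0.06 [ 2.04 12.99]
[[ 37  37  36  36  37  36  34  31  23  14  11   8   9  13  13  12  12  41]
 [ 36  37  37  37  37  34  29  24  12   7   9  10   9  19  13  14  15  34]
 [ 38  39  35  36  32  30  23  12  10   6   7  11  23  47  30  20  15  32]
 [ 34  38  36  33  28  23   8  13   8   8   3  23  53  82  51  18  17  35]
 [ 38  35  32  26  23  12   8   6  12  12  23  53  83  86  69  28  16  30]
 [ 35  31  25  16  13  10  12   6   9  22  53  84  89  99  83  37  20  26]
 [ 31  26  14  12  11  12   2  12  16  47  88  90 101  99  77  34  25  33]
 [ 25  19  15  15  11  11  10  18  45  76 100 103 102  89  58  28  23  49]
 [ 18  14  15  15   9   9  18  47  83  99 105 102  90  54  27  26  38  56]
 [ 13  12 
[... 1165 characters left out ...]
 63  57  61  63  65  59]
 [ 46  42  45  48  50  62  84 104 103 100  83  64  57  60  64  65  57  65]
 [ 44  46  47  48  64  84 103 102  98  82  62  57  60  64  64  59  64 104]
 [ 47  46  47  52  81  89 100  97  84  61  56  60  66  63  57  68 121 147]
 [ 49  47  48  52  79  98  98  84  60  64  61  64  65  58  69 126 185 191]
 [ 50  46  47  50  73  94  82  60  57  84  69  66  56  65 125 183 196 199]
 [ 49  47  47  47  63  76  60  55  61  67  64  57  64 105 180 195 196 194]
 [ 50  46  47  48  50  56  55  62  64  64  57  70 120 150 187 196 194 174]
 [ 51  46  47  49  50  52  62  63  63  58  70 126 184 193 197 190 175 133]
 [ 52  48  49  51  49  63  65  62  56  64 123 181 195 197 195 174 131 131]]
```

Request:
drive_tool(
  targets=[
    [0,0,-0.3,0,0,0,1],
    [0,0,-0.3,0,0,0,0.2],
    [0,0,-0.3,0,0,0,-1],
    [0,0,-0.3,0,0,0,-1],
    [0,0,-0.3,0,0,0,-1],
    [0,0,-0.3,0,0,0,-1],
  ],
)

```text
time_s: 13.35
position: [0.5285, 0.0329, 0.097]
orientation: [2.519, 1.873, 0.002]
ft_force: [0.5, -0.0, -0.2]
opening: 0.0851
```

```bash
python3 - <<'E'
from place import *
boxnow()
E
python3 snap.py w_v wrist
```

```text
box in station [ 0.6 -0.2 92.4] rot [0.0005 0.0002 0.0003] ft [ 0.5 -0.  -0.2] [-0.   -0.01 -0.03] open 0.0851 t 13.35
13.35 [0.5285 0.0329 0.097 ] [ 0.5 -0.  -0.2] 0.08512277040543469 [-0.46  0.43  0.47  1.79 -0.23  0.97  1.39]
```

View pics/w_v.png

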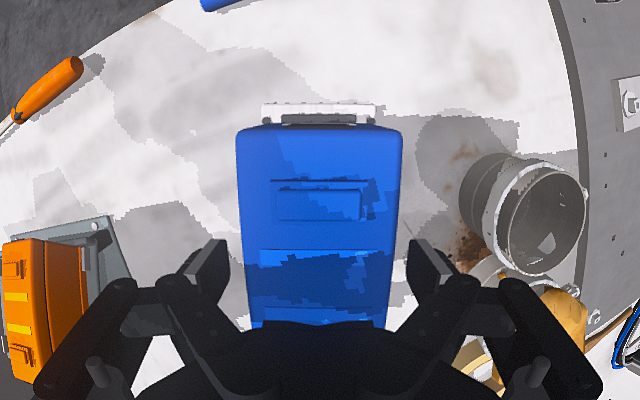

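Request:
drive_tool(
  targets=[
    [0,0,-20,0,0,0,-1],
    [0,0,-60,0,0,0,-1],
    [0,0,-110,0,0,0,-1],
    [0,30,-150,0,0,0,-1],
    [0,52,-163,0,0,0,-1],
    [0,52,-163,0,0,0,-1],
  ],
)

```text
time_s: 14.15
position: [0.5794, 0.0172, 0.2611]
orientation: [2.518, 1.87, 0.005]
ft_force: [-0.4, 0.3, -0.4]
opening: 0.0854
```

```bash
python3 snap.py w_x wrist; python3 snap.py s_x scene;python3 snap.py t_x top; python3 crop.py s_x 235 195 95 115 6 pics/s_x_c.png;python3 crop.py t_x 205 140 90 105 6 pics/t_x_c.png;python3 crop.py w_x 265 40 110 150 5 pics/w_x_c.png
```

```text
14.15 [0.5794 0.0172 0.2611] [-0.4  0.3 -0.4] 0.08538021455565442 [-0.43  0.39  0.52  1.42 -0.19  1.37  1.38]
14.2 [0.5777 0.0178 0.2598] [-0.8  1.2  0. ] 0.08537074418796259 [-0.43  0.39  0.52  1.43 -0.19  1.38  1.38]
14.25 [0.5768 0.0184 0.2591] [-0.7 -0.3  0. ] 0.08551169168568906 [-0.43  0.39  0.52  1.43 -0.19  1.38  1.38]
```

View pics/s_x_c.png

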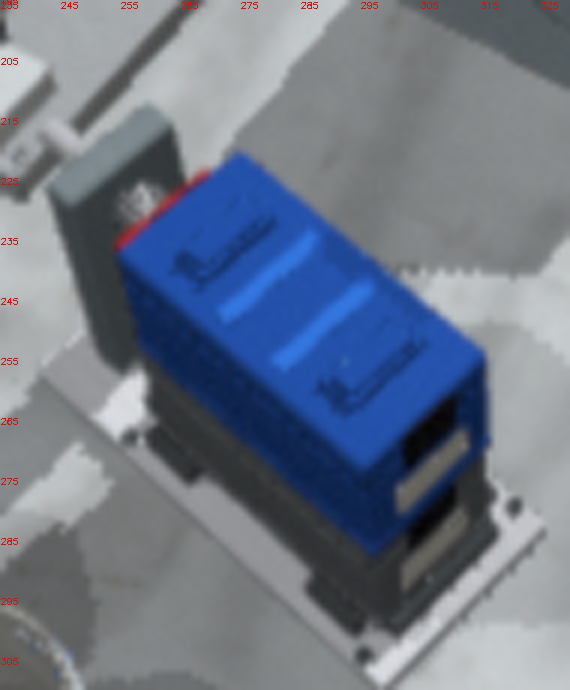

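View pics/t_x_c.png

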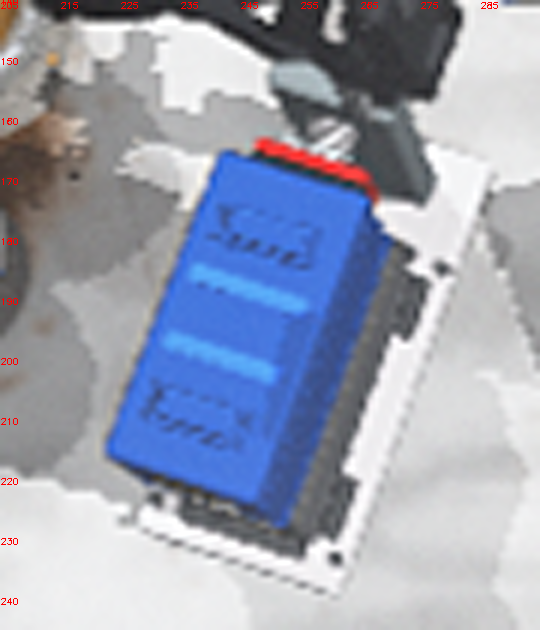

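View pics/w_x_c.png

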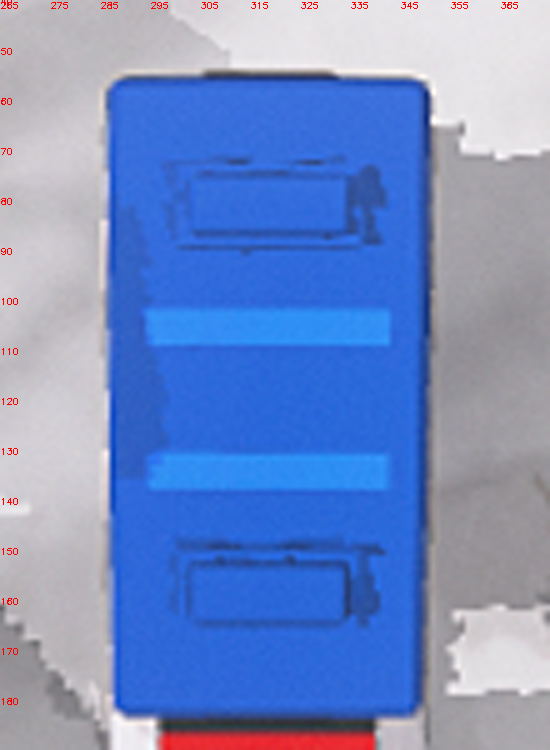

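```bash
cat > fin.py <<'E'
from fitw import *
from plant import camera_info
import sys
g=np.array([.5273,.0342,0]); B=boxR(-.292)
cs=camera_info('scene')
name=sys.argv[1]
r=cv2.imread(f'pics/{name}.png').astype(float)[...,2]
def lab(y0,y1,x0,x1,thr):
    s=np.clip(r[y0:y1,x0:x1]-thr,0,None); m=(s>0).astype(np.uint8)
    n,l,st,_=cv2.connectedComponentsWithStats(m); k=1+np.argmax(st[1:,4]); s=s*(l==k)
    yy,xx=np.mgrid[y0:y1,x0:x1]; return np.array([(s*xx).sum(),(s*yy).sum()])/s.sum(),st[k].tolist()
for thr in (70,80):
    a=lab(260,283,297,314,thr); b=lab(277,297,299,314,thr); print(thr,a,b,b[0]-a[0])
E
python3 fin.py s_x; python3 - <<'E'
from fin import *
E
python3 - <<'E'
from fitw import *
g=np.array([.5273,.0342,0]); B=boxR(-.292)
o,ci=pickle.load(open('w_x.pkl','rb'))
px=cp([(422,716),(114,716),(106,77),(431,77)],5,265,40)
def f(p):
    A=boxR(p[3],p[4])@R.from_euler('x',p[5]).as_matrix()
    return (proj(ci,LID@A.T+p[:3],True)-px).ravel()
r=least_squares(f,[.52,.03,.098,-.29,0,0]); print('6dof',r.x.round(4),np.abs(r.fun).max(),(B.T@(r.x[:3]-g)*1e3).round(1))
r=least_squares(lambda q:f(np.r_[q,0,0]),[.52,.03,.098,-.29]); print('4dof',r.x.round(4),r.fun.round(1),(B.T@(r.x[:3]-g)*1e3).round(1))
for z in (.098,.101,.094):
    r=least_squares(lambda q:f(np.r_[q[0],q[1],z,q[2],0,0]),[.52,.03,-.29]); print(z,r.x.round(4),r.fun.round(1),(B.T@(np.r_[r.x[:2],z]-g)*1e3).round(1))
E
```

```text
70 (array([306.40586146, 273.01420959]), [4, 7, 12, 13, 48]) (array([306.73163565, 285.95494613]), [3, 3, 11, 13, 52]) [ 0.32577419 12.94073654]
80 (array([306.40540541, 273.003003  ]), [4, 7, 12, 13, 45]) (array([306.59646018, 286.05663717]), [3, 3, 11, 13, 42]) [ 0.19105477 13.05363417]
6dof [ 5.231e-01  3.550e-02  9.480e-02 -2.942e-01 -1.980e-02 -1.000e-04] 0.09587174815101207 [-4.4  0.  94.8]
4dof [ 0.5234  0.0354  0.0947 -0.2942] [ 0.2  0.  -0.2 -0.   0.1 -0.  -0.1  0.1] [-4.   0.  94.7]
0.098 [ 0.5234  0.0354 -0.2942] [ 0.6  0.8 -0.6  0.8 -0.3 -0.8  0.3 -0.7] [-4.1  0.  98. ]
0.101 [ 0.5233  0.0354 -0.2942] [ 0.9  1.5 -0.9  1.5 -0.7 -1.5  0.7 -1.4] [ -4.2   0.  101. ]
0.094 [ 0.5235  0.0354 -0.2942] [ 0.1 -0.2 -0.1 -0.2  0.2  0.2 -0.2  0.2] [-4.  0. 94.]Traceback (most recent call last):
  File "<stdin>", line 1, in <module>
  File "fin.py", line 6, in <module>
    name=sys.argv[1]
         ~~~~~~~~^^^
IndexError: list index out of range
```

```bash
python3 - <<'E'
from fitw import *
from plant import manip
o=manip.get_obs(); g=np.array([.5273,.0342,0]); B=boxR(-.292)
th=np.pi/4
z=np.array([0,np.sin(th),-np.cos(th)]); y=np.array([1,0,0.]); x=np.cross(y,z)
T=B@np.c_[x,y,z]; print(np.linalg.det(T),x)
move(g+B@[.065,-.15,.187],T,o)
E
```

```text
1.0 [-0.          0.70710678  0.70710678]
shift [-149.1   13.5   71.9] turn [-5.000e-04  7.865e-01  0.000e+00]
```

Request:
drive_tool(
  targets=[
    [-60,4,10,0,0.18,0,-1],
    [-110,8,30,0,0.36,0,-1],
    [-149,13,50,0,0.54,0,-1],
    [-149,13,72,0,0.72,0,-1],
    [-149,13,72,0,0.786,0,-1],
    [-149,13,72,0,0.786,0,-1],
    [-149,13,72,0,0.786,0,-1],
  ],
)

```text
time_s: 15.18
position: [0.5463, -0.1264, 0.1875]
orientation: [-2.04, -1.521, -0.844]
ft_force: [0.8, -0.6, -0.0]
opening: 0.0856
```

```bash
python3 snap.py w_side wrist
```

```text
15.175 [ 0.5463 -0.1264  0.1875] [ 0.8 -0.6 -0. ] 0.08563166729322622 [ 0.33  0.57  0.42  1.6  -0.91  1.52  2.31]
```

View pics/w_side.png

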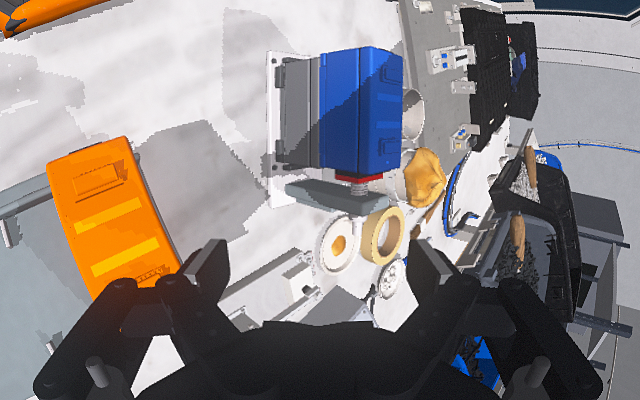

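```bash
python3 crop.py w_side 262 38 150 150 5 pics/w_side_c.png
```

View pics/w_side_c.png

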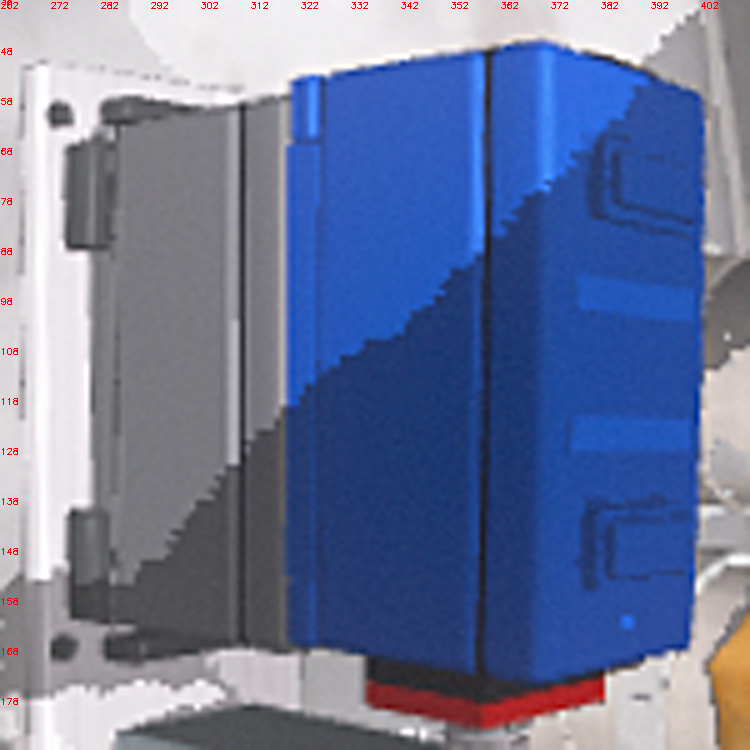

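```bash
python3 - <<'E'
from fitw import *
o,ci=pickle.load(open('w_side.pkl','rb'))
g=np.array([.5273,.0342,0]); B=boxR(-.292)
# plane of side face: station y=-27mm
for row in (150,350,600):
    px=cp([(112,row),(241,row),(289,row),(488,row),(545,row)],5,262,38)
    P=onplane(ci,px,g+B@[0,-.027,0],B[:,1]); print(row,((P-g)@B*1e3).round(1).tolist())
E
```

```text
150 [[-49.9, -27.0, 16.3], [-45.3, -27.0, 56.0], [-44.0, -27.0, 69.0], [-39.8, -27.0, 115.8], [-38.9, -27.0, 127.5]]
350 [[-6.5, -27.0, 16.2], [-5.7, -27.0, 56.0], [-5.6, -27.0, 69.1], [-5.5, -27.0, 116.1], [-5.6, -27.0, 127.8]]
600 [[47.8, -27.0, 15.1], [43.7, -27.0, 55.9], [42.3, -27.0, 69.3], [37.1, -27.0, 117.1], [35.8, -27.0, 129.0]]
```

```bash
python3 - <<'E'
from plant import ticket, manip
o=manip.get_obs(); print(o['time_s'],o['ft_force'].round(1)); print(ticket.finish_job())
E
```

```text
15.225 [ 0.1 -0.2 -0.3]
the job is handed in; nothing more can be done
None
```

I took the blue box out of the rack, levelled it, pushed the red pad back with its end, lowered it over the grey lid's lugs and let go. I handed the job in at 15.2 s, with the gripper clear of everything and reading about 0 N.

**Seating:** In the last side view the matching lid lines on the blue and grey boxes were 59.8 to 61.2 mm apart along the length, against 60 mm when seated. The seam looked closed and even, and the pad was against the blue box's end. The orange box was still in its rack bay.

**Disagreements and close calls:**
- **Position:** When I let go, the pad pushed the blue box back about 4 mm. About 2.5 mm was against the grey lugs, and the rest was the tray's play. It therefore sits at the back of its clearance rather than centred.
- **Late drop:** The scene pictures suggest it may have dropped another 2 mm or so as it was released.
- **Height:** Contact came about 6 mm lower than my hand-held height estimate predicted. My camera fits put the grey box 4 to 7 mm lower than its nominal height, so I judged the seating by the spacing between the two boxes.
- **Tilt:** A fit from the wrist camera above suggested about 1 degree of tilt. The side view did not show it clearly.
- **Last joint:** During the grasp it read 3.047 rad, just inside its 3.05 limit.

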